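# Strip the bowl cutters and sanitise their left-hand spindles

### The job

Close down the bowl cutters: unscrew every knife that is still on a cutter without forcing it - they are reverse-threaded, so clockwise loosens - and stand the knives upright in the wash-up tray. Once they are all in, take the sanitiser sprayer off its pad and mist the three bare spindles in turn from left to right (left is the robot's left), the nozzle aimed straight at the thread from about 10 cm and held still for a good second at each. Then stand the sprayer back upright in the middle of its pad, leaving the food and the other utensils where they are.

Things in the scene. Friction and masses are not known exactly. Their poses are not given: they have to be found in the camera images.
- cutter_left: The left of three identical bowl cutters (left is +y), fixed to the bench, bowl taken off: metal motor base 140 (x) x 130 (y) x 133 mm high, round black plate 120 mm across on top (to 139 mm), in its centre a steel seat 56 mm across (to 150 mm) and the upright drive spindle. Origin: centre of the underside, on the spindle's axis; z up; control panel on -x.
- cutter_left_spindle (a point): Point on the axis of the left cutter's spindle, 172 mm above the bench: the thread to be sprayed. The spindle is 21 mm across its coarse LEFT-HAND thread and rises 34 mm above the seat, to 184 mm above the bench.
- cutter_mid: The middle of three identical bowl cutters (left is +y), fixed to the bench, bowl taken off: metal motor base 140 (x) x 130 (y) x 133 mm high, round black plate 120 mm across on top (to 139 mm), in its centre a steel seat 56 mm across (to 150 mm) and the upright drive spindle. Origin: centre of the underside, on the spindle's axis; z up; control panel on -x.
- cutter_mid_spindle (a point): Point on the axis of the middle cutter's spindle, 172 mm above the bench: the thread to be sprayed. The spindle is 21 mm across its coarse LEFT-HAND thread and rises 34 mm above the seat, to 184 mm above the bench.
- cutter_right: The right of three identical bowl cutters (left is +y), fixed to the bench, bowl taken off: metal motor base 140 (x) x 130 (y) x 133 mm high, round black plate 120 mm across on top (to 139 mm), in its centre a steel seat 56 mm across (to 150 mm) and the upright drive spindle. Origin: centre of the underside, on the spindle's axis; z up; control panel on -x.
- cutter_right_spindle (a point): Point on the axis of the right cutter's spindle, 172 mm above the bench: the thread to be sprayed. The spindle is 21 mm across its coarse LEFT-HAND thread and rises 34 mm above the seat, to 184 mm above the bench.
- knife_left_mid (a point): Two-winged knife that starts screwed on the left cutter (None if already stripped), 82 mm high, 0.2 kg. Site on its axis, 41 mm above its foot (191 mm above the bench when screwed down); z up. White hub 32 mm across, foot flange 52 mm across, open below; on top the grip bar. Steel wings 3 mm thick and 18 mm wide along its +x (10 mm above the foot) and -x (28 mm), reaching 52 mm from the axis.
- knife_left_grip (a point): Middle of that knife's grip bar, on the axis, 23 mm above its mid point, 32 mm thick across upright flats on +x and -x, 46 mm long (y), 36 mm high. LEFT-HAND thread, lead 16 mm: 2.0 to 2.6 rad CLOCKWISE from above (rising 2.5 mm per rad) frees it, then it lifts straight off (34 mm); the other way jams within 0.8 rad. Little torque; stays put when let go, so turn in several grasps.
- knife_mid_mid (a point): Two-winged knife that starts screwed on the middle cutter (None if already stripped), 82 mm high, 0.2 kg. Site on its axis, 41 mm above its foot (191 mm above the bench when screwed down); z up. White hub 32 mm across, foot flange 52 mm across, open below; on top the grip bar. Steel wings 3 mm thick and 18 mm wide along its +x (10 mm above the foot) and -x (28 mm), reaching 52 mm from the axis.
- knife_mid_grip (a point): Middle of that knife's grip bar, on the axis, 23 mm above its mid point, 32 mm thick across upright flats on +x and -x, 46 mm long (y), 36 mm high. LEFT-HAND thread, lead 16 mm: 2.0 to 2.6 rad CLOCKWISE from above (rising 2.5 mm per rad) frees it, then it lifts straight off (34 mm); the other way jams within 0.8 rad. Little torque; stays put when let go, so turn in several grasps.
- knife_right_mid (a point): Two-winged knife that starts screwed on the right cutter (None if already stripped), 82 mm high, 0.2 kg. Site on its axis, 41 mm above its foot (191 mm above the bench when screwed down); z up. White hub 32 mm across, foot flange 52 mm across, open below; on top the grip bar. Steel wings 3 mm thick and 18 mm wide along its +x (10 mm above the foot) and -x (28 mm), reaching 52 mm from the axis.
- knife_right_grip (a point): Middle of that knife's grip bar, on the axis, 23 mm above its mid point, 32 mm thick across upright flats on +x and -x, 46 mm long (y), 36 mm high. LEFT-HAND thread, lead 16 mm: 2.0 to 2.6 rad CLOCKWISE from above (rising 2.5 mm per rad) frees it, then it lifts straight off (34 mm); the other way jams within 0.8 rad. Little torque; stays put when let go, so turn in several grasps.
- tray: Loose stainless wash-up tray, open, 0.9 kg: 300 mm (its x) x 172 mm (its y), 30 mm high, walls and floor 3 mm, flat rims 13 mm wide beyond the two short ends. Origin: centre of the underside, z up. Empty at the start; a knife stands upright in it on its foot.
- sprayer_mid (a point): Battery sanitiser sprayer, 0.42 kg, 162 mm high, standing on its pad; mists by itself while off the pad (no trigger to pull). Grey foot 86 mm across, 14 mm high, white bottle 62 mm across up to 98 mm, then a taper and a neck 33 mm across, the head on top. Site on the bottle's axis, half-way up (81 mm above the foot); x points the way it sprays, z up.
- sprayer_head (a point): Middle of the sprayer's grey head, on the bottle's axis, 63 mm above sprayer_mid: the place to grip it. The head is 80 mm long (x, from -44 to +36 mm), 30 mm wide (y), 36 mm high.
- nozzle (a point): Tip of the sprayer's black nozzle, 45 mm along its x from the bottle's axis and 148 mm above its foot. The mist goes straight along this frame's +x, level when the sprayer is upright.
- dock: The sprayer's charging pad: flat black disc 136 mm across, 6 mm thick, fixed to the bench, a grey circle in the middle where the bottle stands. Origin: centre of the underside.
- tamale_a: Bystander: a husk-wrapped tamale, 95 x 48 x 36 mm with a twisted end along +x, loose. Origin under its centre.
- tamale_b: Bystander: another such tamale, left of the other, loose. Origin under its centre.
- shears: Bystander: kitchen shears lying flat, 200 mm long, 11 mm high, loose. Origin near the pivot, blades along +x.
Things that resemble listed ones, but are neither listed nor needed, are in the scene too. What is shaped like the part that bears knife_mid_mid but green or orange is not meant.

How it is judged:
By the outcome, as a careful person would: the job done as asked, in the order asked, and still so for the second after the job is handed in, with the robot touching nothing.
Of knife_left, knife_mid, knife_right only 2 to 3 are there at a start; the rules pass over those that are not, and their reading is None.
At some moment in a run one of sprayer, tray may be knocked a few centimetres aside while the robot is not near it.
It also fails if it takes over 210 s, if anything falls off the work surface, if the arm or the gripper's body presses on something with over 40 N, if the wrist force passes 120 N, or if a joint passes its speed limit or range.

### The arm

A 6-joint arm with a two-finger parallel gripper is mounted at the origin on the work surface. World frame = base frame: x ahead of the robot, y to its left, z up, the work surface at z = 0. Lengths are in m, angles in degrees, forces in N, time in s.
With the tool pointing down it reaches from about 0.3 to 0.75 m from the base axis. Payload 8.5 kg.
Tool frame: the origin (TCP) lies at the very end of the fingers, on their centre line; the grasp point (between the pads) lies 19 mm behind it (hold_point_z is the distance from the TCP to the grasp point, in m); z points along the fingers, y is the direction in which the jaws open and shut (so a half turn about z gives the same grasp; the last joint's range is limited). The gripper opens to 85 mm and grips with 20 to 120 N. Pads are 22 mm wide; open, the fingers measure 114 mm over their backs; the gripper's body (76 mm by 85 mm) begins 54 mm behind the grasp point. The pads swing forward as they close: fully open they stand 13 mm farther back than shut.
Start: joints at [-76.794, 21.807, 74.336, -0, 83.858, -12.336], TCP at [0.237, -0.496, 0.231] pointing down, gripper open.
Joint ranges: [-178.18, 178.18], [-50.72, 133.34], [12.68, 142.11], [-81.47, 261.47], [9.98, 163.14], [-165.26, 165.26]. Speed limits (degrees/s): [136.94, 136.94, 180, 180, 180, 180].

### API

Orientations are given as a 3x3 rotation matrix whose columns are the frame's x, y, z axes.
In Python, from rig import observe, get_image, close_job, hold_point_z gives the robot as it stands. The module is installed in compiled form; this text tells all that it offers.
- The arm moves only by the tool jog_arm, never from a script. Its arguments are lists of equal length, an entry for each row: "travel": the shift along the world's x, y, z in m, a list of three; "dr": the turn, a rotation vector about the world's x, y, z in rad, a list of three. In form: {"travel": [[x, y, z], ...], "dr": [[rx, ry, rz], ...]}. A call has 1 to 20 rows; each row shifts and turns the commanded pose from where the row before left it; what a row does not reach is not made up. A row lasts 1/12 s, in which the tool goes at most 41.7 mm and 7.16 degrees, less where a joint would pass 70% of its speed; a pose out of reach is approached as far as the arm can. A call with a gripper value outside its range is refused whole. "jaw" is the finger opening in m, from 0 to 0.0854, set as the call begins (left out, the last holds). The fingers move at their own pace and stop on an object; "newtons" is the grip in N (left out, the last holds). Time passes only in rows, so rows that do not move let the fingers close. It gives the time, the measured TCP pose, the force and the opening at its end, in the units of the state.
- observe(): the state, without advancing time (a new reading comes with each control period).
- get_image(name): name is "scene" or "top" or "wrist"; returns a dict with "color" (420x560x3 uint8, red, green, blue), "fovy" (degrees; the focal length in pixels is half the picture's height over the tangent of half this angle, whatever the lens; pixels are square), "cx", "cy" (the principal point, pixels), "R" (3x3) and "t" (3): a world point X has camera coordinates R X + t. Camera axes: x right, y down, z forward; pixel columns grow to the right and rows downward; lengths in m; the calibration is good to about 2 mm. A picture is of the moment at which its call begins. There is no depth.
- close_job(): hands the job in, once; it reports no verdict.
The state is a dict: "time_s": time; "q": joint angles; "qvel": joint speeds; "joint_efforts": joint torques, N m; "position": TCP position; "tool_rot": TCP orientation; "ft_force": force on the tool from outside, world axes, zero at the start; "wrist_torque": the same for the moment, N m; "grip_width": finger opening in m.
Only numpy, scipy, OpenCV 4.12 (cv2) and the standard library are available. Lean on these libraries where they do the work, as an engineer would, in place of code of your own. Each camera call takes 0.05 s, during which the arm holds its last target.

## Working session

There is one attempt and no reset: what is moved stays moved. The work goes in short steps, Python scripts to look and compute and a tool call to move; the robot and the scene stay as the last step left them, time stands still between calls to the robot, and variables do not carry over. Pictures are saved under pics/ and viewed, and the job is handed in when it is done.

Besides the shell and the picture viewer there is one more tool, called after "Emit:" in YAML: its name, and indented under it one key for each argument. jog_arm: Moves the arm, as the interface text tells. Its arguments: {"type":"object","properties":{"travel":{"type":"array"},"dr":{"type":"array"},"jaw":{"type":"number"},"newtons":{"type":"number"}},"required":["travel","dr"]}

```bash
mkdir -p pics; ls; cat > h.py <<'E'
import numpy as np, cv2
from rig import observe, get_image, close_job, hold_point_z
def snap(name, fn=None):
    im=get_image(name)
    f=210/np.tan(np.radians(im['fovy'])/2)
    im['f']=f
    if fn: cv2.imwrite('pics/'+fn, im['color'][:,:,::-1])
    return im
def proj(im,X):
    c=np.asarray(im['R'])@np.asarray(X,float)+np.asarray(im['t'])
    return np.array([im['cx']+im['f']*c[0]/c[2], im['cy']+im['f']*c[1]/c[2]])
def ray(im,u,v):
    R=np.asarray(im['R']);t=np.asarray(im['t'])
    d=R.T@np.array([(u-im['cx'])/im['f'],(v-im['cy'])/im['f'],1]); o=-R.T@t
    return o,d
def atz(im,u,v,z):
    o,d=ray(im,u,v); return o+d*(z-o[2])/d[2]
E
python3 - <<'E'
from h import *
for n in ['scene','top','wrist']:
    im=snap(n,n+'0.png'); o,d=ray(im,im['cx'],im['cy'])
    print(n,im['fovy'],im['cx'],im['cy'],o.round(3),d.round(3))
s=observe(); print(s['time_s'],s['position'],s['tool_rot'],s['grip_width'],hold_point_z)
E
```

```text
pics
scene 42.97334303818431 285.4046076962484 216.322075323925 [1.177 0.856 0.89 ] [-0.464 -0.672 -0.577]
top 42.052417395588854 282.8400460020766 210.38085290786623 [0.489 0.037 1.467] [ 0.08  -0.019 -0.997]
wrist 71.69734536373346 277.1861016069173 214.83771982697283 [ 0.303 -0.465  0.374] [-0.261 -0.124 -0.957]
0.15 [ 0.23708313 -0.49604213  0.23087701] [[ 9.02279677e-01  4.31151147e-01 -2.68172827e-04]
 [ 4.31151182e-01 -9.02279106e-01  1.03633312e-03]
 [ 2.04849473e-04 -1.05068534e-03 -9.99999427e-01]] 0.08520150377670184 0.0187
```

View pics/scene0.png

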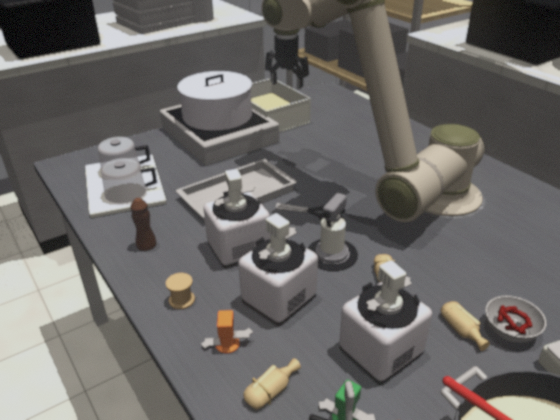

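View pics/top0.png

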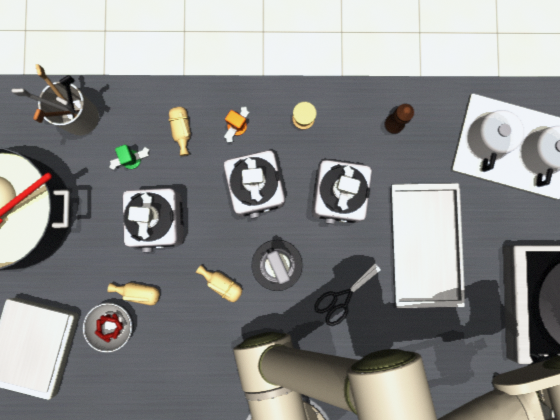

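View pics/wrist0.png

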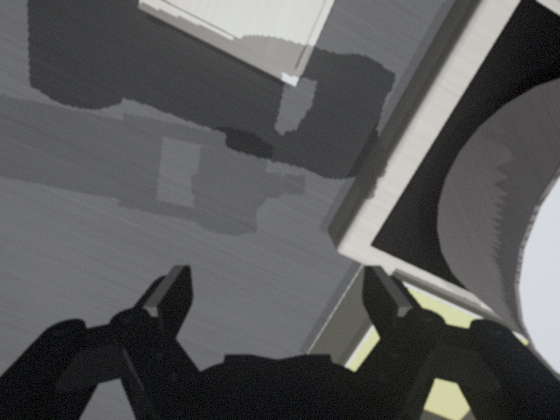

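The top view (image up = +x, left = +y) shows three cutters, each with a white knife, at about (148,217), (253,182) and (345,188). The tray is at (428,245), the sprayer at (278,265), the shears at (345,295), and tamales at (134,293) and (219,283), with another one farther out at (180,130). The green (126,157) and orange (236,124) knives are decoys. I'll enlarge these for measuring.

```bash
python3 - <<'E'
from h import *
im=snap('top'); c=im['color'][:,:,::-1]
a=cv2.resize(c[140:260,110:270],None,fx=5,fy=5,interpolation=cv2.INTER_CUBIC); cv2.imwrite('pics/cA.png',a)
a=cv2.resize(c[150:300,240:400],None,fx=5,fy=4,interpolation=cv2.INTER_CUBIC)
a=cv2.resize(c[145:265,305:465],None,fx=5,fy=5,interpolation=cv2.INTER_CUBIC); cv2.imwrite('pics/cB.png',a)
a=cv2.resize(c[220:340,240:400],None,fx=5,fy=5,interpolation=cv2.INTER_CUBIC); cv2.imwrite('pics/cC.png',a)
E
```

```text
(no output)
```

View pics/cA.png

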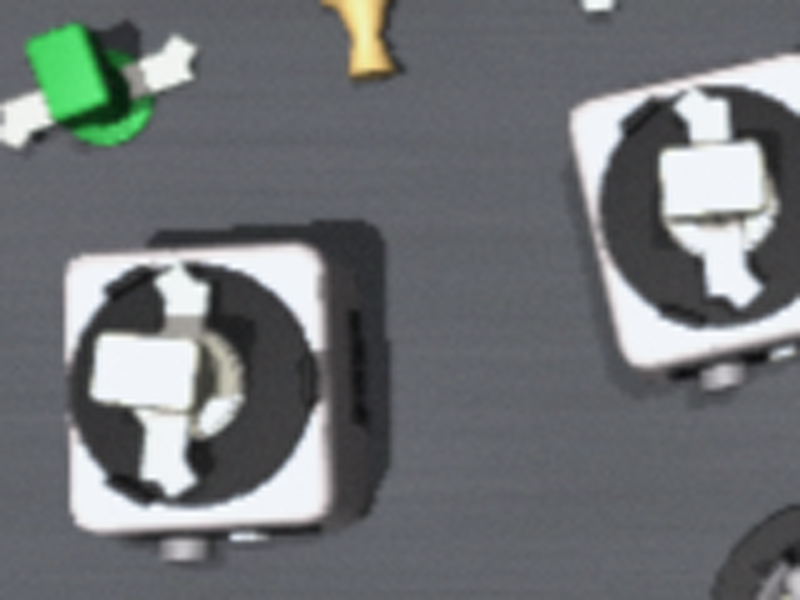

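View pics/cB.png

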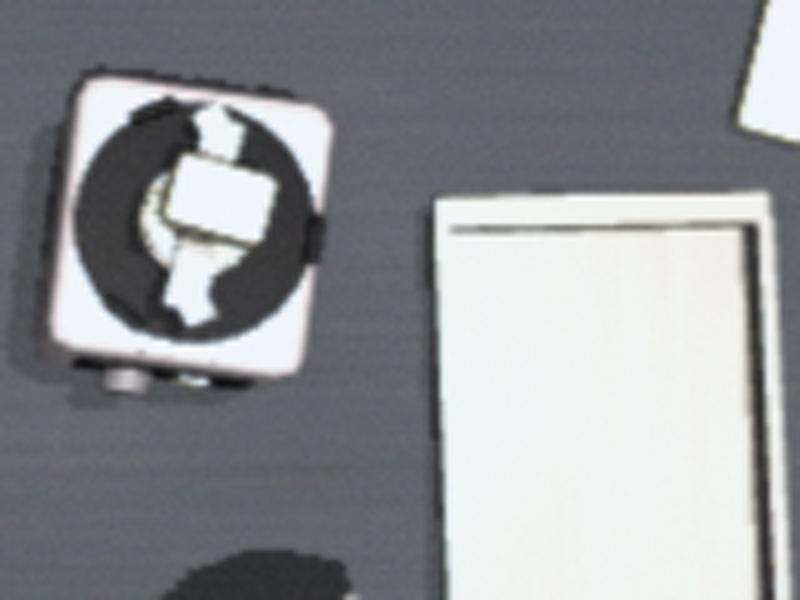

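View pics/cC.png

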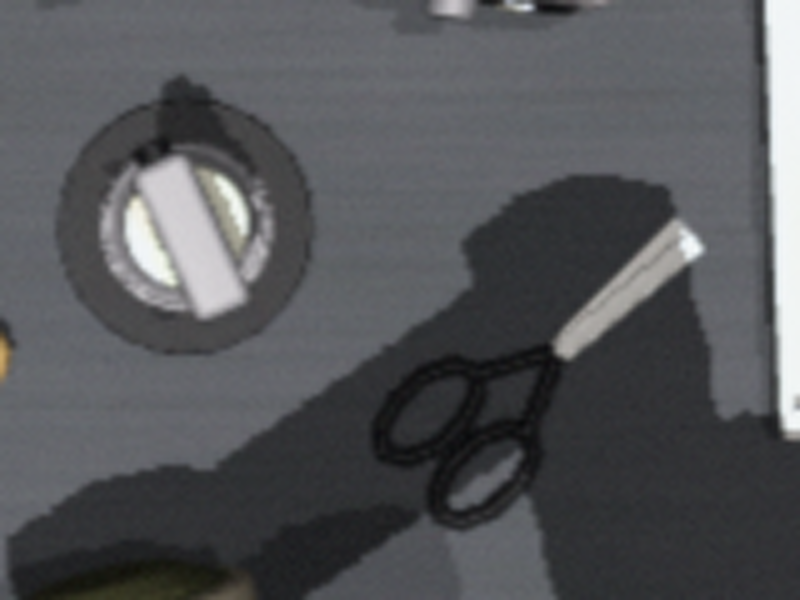

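The bars are seen clearly: left (145,214), mid (253,176) and right (349,185). All three are white and sit on cutters, so they are the knives meant. The sprayer head runs from (268,249) at the black nozzle end to (285,282). Now to turn these into positions.

```bash
python3 - <<'E'
from h import *
im=snap('top','top1.png'); g=cv2.cvtColor(im['color'],cv2.COLOR_RGB2GRAY)
def P(off,pts,s=5): return [(off[0]+(x+.5)/s-.5, off[1]+(y+.5)/s-.5) for x,y in pts]
A=(110,140);B=(305,145);C=(240,220)
def quad(n,pts,z):
    w=np.array([atz(im,u,v,z)[:2] for u,v in pts]); L=[np.linalg.norm(w[i]-w[(i+1)%4]) for i in range(4)]
    d=(w[0]-w[1])+(w[3]-w[2]); print(n,'c',w.mean(0).round(4),'L',np.round(L,4),'edge01 dir deg',np.degrees(np.arctan2(d[1],d[0])).round(1))
quad('left bar',P(A,[(97,335),(200,340),(193,412),(90,402)]),.232)
quad('mid bar',P(A,[(664,148),(762,140),(767,212),(664,218)]),.232)
quad('right bar',P(B,[(183,152),(277,183),(258,248),(160,222)]),.232)
quad('head',P(C,[(137,180),(188,155),(247,297),(202,320)]),.168)
# plates & pad: dark circles via edge contours
for n,(u,v),z in [('Lpl',(149,217),.139),('Mpl',(255,182),.139),('Rpl',(343,189),.139)]:
    m=(g[int(v)-32:int(v)+33,int(u)-32:int(u)+33]<75).astype(np.uint8)
    # keep points: outer boundary on plate: component touching centre area
    nl,lab,st,_=cv2.connectedComponentsWithStats(m); 
    cnts=[np.argwhere(lab==i) for i in range(1,nl) if st[i,4]>100]
    for c in cnts:
        h=cv2.convexHull(c[:,::-1].astype(np.int32)); (x,y),r=cv2.minEnclosingCircle(h)
        print(n,len(c),atz(im,u-32+x if 0 else int(u)-32+x,int(v)-32+y,z)[:2].round(4),r)
def pt(n,u,v,z): print(n,atz(im,u,v,z)[:3].round(4))
# hand plate bounds
(l,) = P(A,[((72+318)/2,(262+506)/2)]); pt('L plate hand',*l,.139)
(l,) = P(B,[((75+315)/2,(98+340)/2)]); pt('R plate hand',*l,.139)
(l,) = P(C,[((57+313)/2,(98+354)/2)]); pt('dock hand',*l,.006)
for n,u,v in [('tray c0',392,184),('c1',459,184),('c2',464,305),('c3',397,306)]: pt(n,u,v,.03)
E
```

```text
left bar c [0.5799 0.3394] L [0.0464 0.0327 0.0465 0.0304] edge01 dir deg 85.8
mid bar c [0.6679 0.083 ] L [0.0448 0.0332 0.0469 0.0321] edge01 dir deg 94.1
right bar c [ 0.6467 -0.136 ] L [0.0452 0.0312 0.0462 0.034 ] edge01 dir deg 73.4
head c [0.4586 0.0237] L [0.0269 0.0725 0.0238 0.0727] edge01 dir deg 116.4
Lpl 443 [0.5869 0.3063] 34.8283576965332
Lpl 336 [0.5808 0.3599] 22.638561248779297
Lpl 679 [0.5805 0.3355] 23.666114807128906
Mpl 1182 [0.6756 0.0662] 30.898311614990234
Rpl 1020 [ 0.6495 -0.1396] 24.92215347290039
Rpl 115 [ 0.6445 -0.0666] 21.708393096923828
L plate hand [0.581  0.3379 0.139 ]
R plate hand [ 0.6498 -0.1369  0.139 ]
dock hand [0.4611 0.0265 0.006 ]
tray c0 [ 0.6748 -0.2803  0.03  ]
c1 [ 0.675  -0.4596  0.03  ]
c2 [ 0.3559 -0.464   0.03  ]
c3 [ 0.3538 -0.2878  0.03  ]
```

```bash
python3 - <<'E'
from h import *
im=snap('scene'); c=im['color'][:,:,::-1]
cv2.imwrite('pics/s1.png',cv2.resize(c[160:380,170:450],None,fx=2.8,fy=2.7,interpolation=cv2.INTER_CUBIC))
im=snap('top'); c=im['color'][:,:,::-1]
cv2.imwrite('pics/s2.png',cv2.resize(c[150:320,100:320],None,fx=3.5,fy=3.5,interpolation=cv2.INTER_CUBIC))
E
```

```text
(no output)
```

View pics/s1.png

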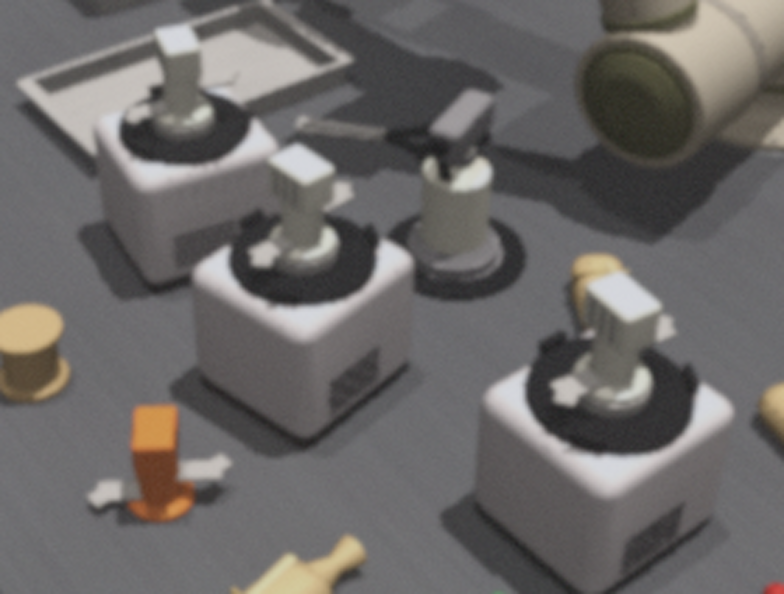

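View pics/s2.png

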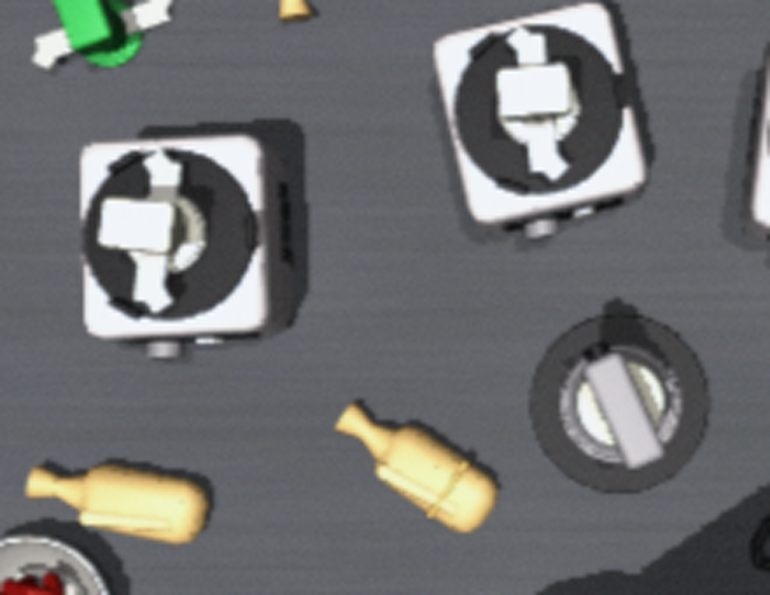

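Measured against what they should be:

| Item | Measured | Expected |
|---|---|---|
| Bar lengths | 46 mm and 32 mm | 46 mm and 32 mm |
| Bar centre vs plate centre | agree within 3 mm | same axis |
| Tray outer size | 320 x 178 mm | 326 x 172 mm |

I'll do the right knife first, since it is nearest, and move to about 10 cm above it.

Emit:
jog_arm:
  travel:
    - [0.0274,0.024,0.0067]
    - [0.0274,0.024,0.0067]
    - [0.0274,0.024,0.0067]
    - [0.0274,0.024,0.0067]
    - [0.0274,0.024,0.0067]
    - [0.0274,0.024,0.0067]
    - [0.0274,0.024,0.0067]
    - [0.0274,0.024,0.0067]
    - [0.0274,0.024,0.0067]
    - [0.0274,0.024,0.0067]
    - [0.0274,0.024,0.0067]
    - [0.0274,0.024,0.0067]
    - [0.0274,0.024,0.0067]
    - [0.0274,0.024,0.0067]
    - [0.0274,0.024,0.0067]
    - [0,0,0]
    - [0,0,0]
  dr:
    - [0,0,0.0557]
    - [0,0,0.0557]
    - [0,0,0.0557]
    - [0,0,0.0557]
    - [0,0,0.0557]
    - [0,0,0.0557]
    - [0,0,0.0557]
    - [0,0,0.0557]
    - [0,0,0.0557]
    - [0,0,0.0557]
    - [0,0,0.0557]
    - [0,0,0.0557]
    - [0,0,0.0557]
    - [0,0,0.0557]
    - [0,0,0.0557]
    - [0,0,0]
    - [0,0,0]
  jaw: 0.085
  newtons: 40

```text
time_s: 1.77
position: [0.6491, -0.1349, 0.3311]
tool_rot: [[0.283, 0.959, -0.0], [0.959, -0.283, 0.0], [-0.0, -0.0, -1.0]]
ft_force: [-0.3, 0.1, 0.9]
grip_width: 0.0852
```

```bash
cat >> h.py <<'E'
def st():
    s=observe(); R=np.array(s['tool_rot']); 
    print('t',round(s['time_s'],2),'p',np.round(s['position'],4),'yawY',round(float(np.degrees(np.arctan2(R[1,1],R[0,1]))),2),'z',R[:,2].round(3),'q',np.round(s['q'],1),'F',np.round(s['ft_force'],1),'T',np.round(s['wrist_torque'],2),'w',round(s['grip_width'],4))
    return s
E
python3 - <<'E'
from h import *
st(); im=snap('wrist','w1.png')
for X in [(.648,-.1365,.232),(.648,-.1365,.139)]: print(proj(im,X))
E
```

```text
t 1.77 p [ 0.6491 -0.1349  0.3311] yawY -16.44 z [-0.  0. -1.] q [-21.9  32.3  40.6  -0.  107.1  -5.5] F [-0.3  0.1  0.9] T [-0.02  0.06 -0.01] w 0.0852
[276.43025095 216.63535522]
[276.59828448 193.31652349]
```

View pics/w1.png

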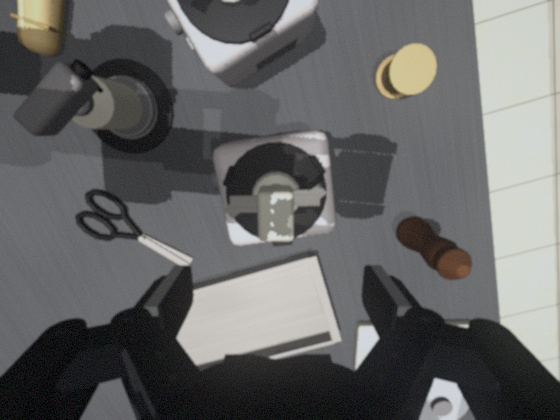

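The wrist view shows the bar at (277,216), against a predicted (276,217), so the position is confirmed. The orientation matches too. Descending on it.

Emit:
jog_arm:
  travel:
    - [-0.0011,-0.0016,-0.02]
    - [0,0,-0.02]
    - [0,0,-0.02]
    - [0,0,-0.02]
    - [0,0,-0.02]
    - [0,0,-0.019]
    - [0,0,-0.01]
    - [0,0,-0.009]
    - [0,0,0]
    - [0,0,0]
  dr:
    - [0,0,0]
    - [0,0,0]
    - [0,0,0]
    - [0,0,0]
    - [0,0,0]
    - [0,0,0]
    - [0,0,0]
    - [0,0,0]
    - [0,0,0]
    - [0,0,0]

```text
time_s: 2.65
position: [0.647, -0.1383, 0.1944]
tool_rot: [[0.286, 0.958, 0.001], [0.958, -0.286, -0.0], [-0.0, 0.001, -1.0]]
ft_force: [-0.6, -0.2, 0.3]
grip_width: 0.0845
```

Emit:
jog_arm:
  travel:
    - [0,0,0]
    - [0,0,0]
    - [0,0,0]
    - [0,0,0]
    - [0,0,0]
    - [0,0,0]
    - [0,0,0]
    - [0,0,0]
  dr:
    - [0,0,0]
    - [0,0,0]
    - [0,0,0]
    - [0,0,0]
    - [0,0,0]
    - [0,0,0]
    - [0,0,0]
    - [0,0,0]
  jaw: 0.03
  newtons: 30

```text
time_s: 3.32
position: [0.6471, -0.1379, 0.1942]
tool_rot: [[0.285, 0.958, 0.001], [0.958, -0.285, -0.0], [-0.0, 0.001, -1.0]]
ft_force: [-0.7, 0.3, 3.4]
grip_width: 0.0315
```

```bash
python3 - <<'E'
from h import *
st(); im=snap('wrist','w2.png'); snap('scene','s3.png')
E
```

```text
t 3.32 p [ 0.6471 -0.1379  0.1942] yawY -16.59 z [ 0.001 -0.    -1.   ] q [-22.3  34.7  58.1   0.   87.2  -5.7] F [-0.7  0.3  3.4] T [ 0.04  0.05 -0.03] w 0.0315
```

View pics/w2.png

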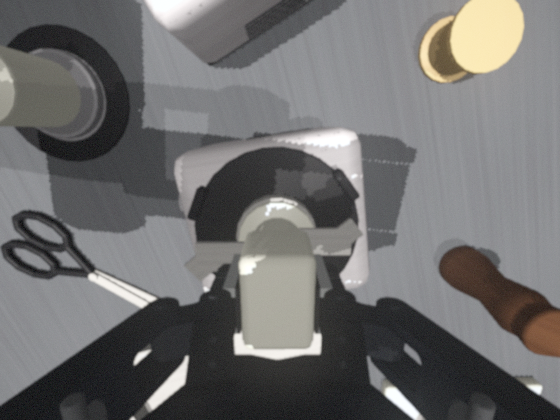

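The bar is gripped squarely (31.5 mm) with low forces. Turning clockwise, rising 0.25 mm per 0.1 rad.

Emit:
jog_arm:
  travel:
    - [0,0,0.00026]
    - [0,0,0.00026]
    - [0,0,0.00026]
    - [0,0,0.00026]
    - [0,0,0.00026]
    - [0,0,0.00026]
    - [0,0,0.00026]
    - [0,0,0.00026]
    - [0,0,0.00026]
    - [0,0,0.00026]
  dr:
    - [0,0,-0.1]
    - [0,0,-0.1]
    - [0,0,-0.1]
    - [0,0,-0.1]
    - [0,0,-0.1]
    - [0,0,-0.1]
    - [0,0,-0.1]
    - [0,0,-0.1]
    - [0,0,-0.1]
    - [0,0,-0.1]

```text
time_s: 4.25
position: [0.6464, -0.1377, 0.1963]
tool_rot: [[0.962, 0.273, -0.002], [0.273, -0.962, 0.001], [-0.002, -0.001, -1.0]]
ft_force: [-3.5, 1.2, 3.4]
grip_width: 0.0318
```

```bash
python3 - <<'E'
from h import *
st()
E
```

```text
t 4.25 p [ 0.6464 -0.1377  0.1963] yawY -74.17 z [-0.002  0.001 -1.   ] q [-22.3  34.6  57.9  -0.   87.6  51.9] F [-3.5  1.2  3.4] T [0.21 0.67 0.03] w 0.0318
```

Forces are tiny, so I'll continue for another 1.65 rad.

Emit:
jog_arm:
  travel:
    - [0,0,0.00026]
    - [0,0,0.00026]
    - [0,0,0.00026]
    - [0,0,0.00026]
    - [0,0,0.00026]
    - [0,0,0.00026]
    - [0,0,0.00026]
    - [0,0,0.00026]
    - [0,0,0.00026]
    - [0,0,0.00026]
    - [0,0,0.00026]
    - [0,0,0.00026]
    - [0,0,0.00026]
    - [0,0,0.00026]
    - [0,0,0.00026]
    - [0,0,0.00026]
    - [0,0,0]
  dr:
    - [0,0,-0.103]
    - [0,0,-0.103]
    - [0,0,-0.103]
    - [0,0,-0.103]
    - [0,0,-0.103]
    - [0,0,-0.103]
    - [0,0,-0.103]
    - [0,0,-0.103]
    - [0,0,-0.103]
    - [0,0,-0.103]
    - [0,0,-0.103]
    - [0,0,-0.103]
    - [0,0,-0.103]
    - [0,0,-0.103]
    - [0,0,-0.103]
    - [0,0,-0.103]
    - [0,0,0]

```text
time_s: 5.67
position: [0.6468, -0.1364, 0.2005]
tool_rot: [[0.198, -0.98, -0.001], [-0.98, -0.198, 0.003], [-0.003, 0.0, -1.0]]
ft_force: [-1.1, 5.8, 2.7]
grip_width: 0.0315
```

```bash
python3 - <<'E'
from h import *
st()
E
```

```text
t 5.67 p [ 0.6468 -0.1364  0.2005] yawY -168.56 z [-0.001  0.003 -1.   ] q [-2.220e+01  3.440e+01  5.750e+01  1.000e-01  8.810e+01  1.464e+02] F [-1.1  5.8  2.7] T [ 1.09  0.24 -0.03] w 0.0315
```

Emit:
jog_arm:
  travel:
    - [0,0,0.002]
    - [0,0,0.002]
    - [0,0,0.003]
    - [0,0,0.003]
  dr:
    - [0,0,0]
    - [0,0,0]
    - [0,0,0]
    - [0,0,0]

```text
time_s: 6.0
position: [0.6465, -0.1367, 0.2092]
tool_rot: [[0.204, -0.979, -0.003], [-0.979, -0.204, 0.003], [-0.004, 0.003, -1.0]]
ft_force: [-0.2, 4.9, -5.0]
grip_width: 0.0316
```

```bash
python3 - <<'E'
from h import *
st()
E
```

```text
t 6.0 p [ 0.6465 -0.1367  0.2092] yawY -168.25 z [-0.003  0.003 -1.   ] q [-2.22e+01  3.42e+01  5.66e+01  1.00e-01  8.95e+01  1.46e+02] F [-0.2  4.9 -5. ] T [ 1.11  0.18 -0.01] w 0.0316
```

Emit:
jog_arm:
  travel:
    - [0,0,0.006]
    - [0,0,0.006]
    - [0,0,0.006]
    - [0,0,0.01]
    - [0,0,0.01]
    - [0,0,0.02]
    - [0,0,0.02]
    - [0,0,0.02]
    - [0,0,0]
  dr:
    - [0,0,0]
    - [0,0,0]
    - [0,0,0]
    - [0,0,0]
    - [0,0,0]
    - [0,0,0]
    - [0,0,0]
    - [0,0,0]
    - [0,0,0]

```text
time_s: 6.75
position: [0.6478, -0.1384, 0.314]
tool_rot: [[0.202, -0.979, 0.008], [-0.979, -0.202, -0.004], [0.005, -0.007, -1.0]]
ft_force: [0.4, -0.3, -0.9]
grip_width: 0.0318
```

```bash
python3 - <<'E'
from h import *
st(); snap('scene','s4.png'); snap('top','t4.png')
E
```

```text
t 6.75 p [ 0.6478 -0.1384  0.314 ] yawY -168.32 z [ 0.008 -0.004 -1.   ] q [-22.3  32.   43.9  -0.  103.6 146.1] F [ 0.4 -0.3 -0.9] T [ 0.05  0.   -0.02] w 0.0318
```

View pics/s4.png

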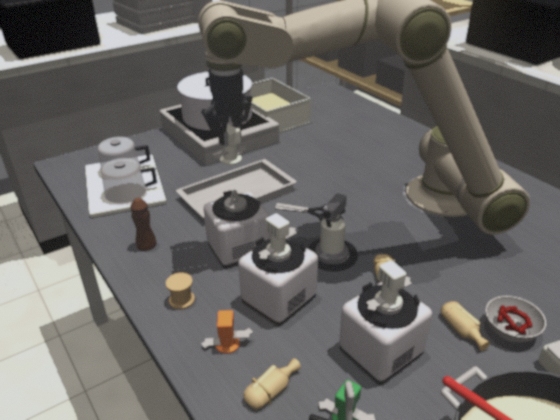

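View pics/t4.png

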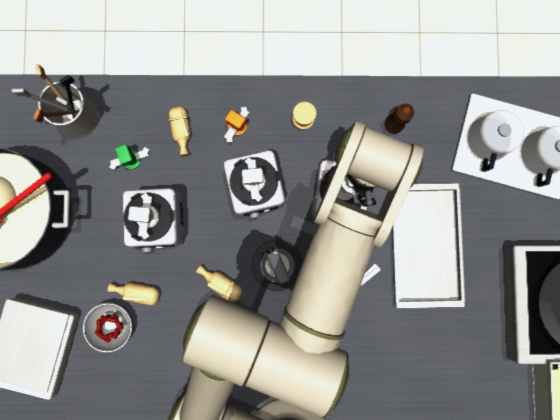

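The knife came off cleanly: the right spindle is bare and the knife hangs from the gripper. The tray has not moved. Carrying the knife to the far slot of the tray.

Emit:
jog_arm:
  travel:
    - [-0.0034,-0.0166,0]
    - [-0.0034,-0.0166,0]
    - [-0.0034,-0.0166,0]
    - [-0.0034,-0.0166,0]
    - [-0.0034,-0.0166,0]
    - [-0.0034,-0.0166,0]
    - [-0.0034,-0.0166,0]
    - [-0.0034,-0.0166,0]
    - [-0.0034,-0.0166,0]
    - [-0.0034,-0.0166,0]
    - [-0.0034,-0.0166,0]
    - [-0.0034,-0.0166,0]
    - [-0.0034,-0.0166,0]
    - [-0.0034,-0.0166,0]
    - [0,0,0]
    - [0,0,0]
  dr:
    - [0,0,0.0985]
    - [0,0,0.0985]
    - [0,0,0.0985]
    - [0,0,0.0985]
    - [0,0,0.0985]
    - [0,0,0.0985]
    - [0,0,0.0985]
    - [0,0,0.0985]
    - [0,0,0.0985]
    - [0,0,0.0985]
    - [0,0,0.0985]
    - [0,0,0.0985]
    - [0,0,0.0985]
    - [0,0,0.0985]
    - [0,0,0]
    - [0,0,0]

```text
time_s: 8.18
position: [0.599, -0.3708, 0.3066]
tool_rot: [[1.0, 0.01, -0.002], [0.01, -1.0, 0.002], [-0.002, -0.002, -1.0]]
ft_force: [0.2, -0.3, -2.3]
grip_width: 0.0316
```

```bash
python3 - <<'E'
from h import *
st(); im=snap('wrist','w5.png')
E
```

```text
t 8.18 p [ 0.599  -0.3708  0.3066] yawY -89.45 z [-0.002  0.002 -1.   ] q [-41.4  37.9  34.1   0.  108.1  48.1] F [ 0.2 -0.3 -2.3] T [-0.06  0.   -0.03] w 0.0316
```

View pics/w5.png

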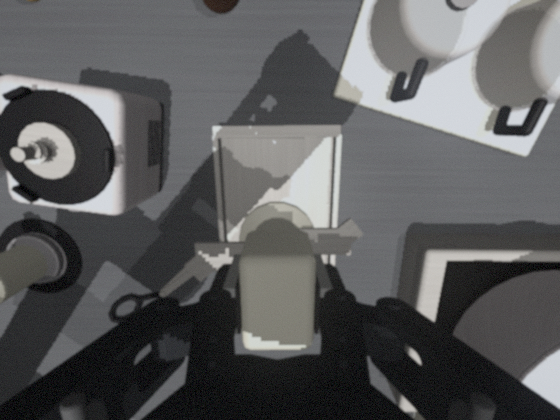

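The tray's far rim corners are at (213,127) and (341,126), and the knife hangs centred over it. Checking the tray position from this view.

```bash
python3 - <<'E'
from h import *
im=snap('wrist')
for u,v in [(213,127),(341,126),(216,190),(340,190)]: print(atz(im,u,v,.03).round(4))
E
```

```text
[ 0.6717 -0.2807  0.03  ]
[ 0.6748 -0.4577  0.03  ]
[ 0.5828 -0.2804  0.03  ]
[ 0.5848 -0.4629  0.03  ]
```

Emit:
jog_arm:
  travel:
    - [0.0005,0,-0.02]
    - [0,0,-0.03]
    - [0,0,-0.03]
    - [0,0,-0.03]
    - [0,0,-0.03]
    - [0,0,-0.03]
    - [0,0,-0.03]
    - [0,0,-0.02]
    - [0,0,-0.015]
    - [0,0,0]
  dr:
    - [0,0,0]
    - [0,0,0]
    - [0,0,0]
    - [0,0,0]
    - [0,0,0]
    - [0,0,0]
    - [0,0,0]
    - [0,0,0]
    - [0,0,0]
    - [0,0,0]

```text
time_s: 9.12
position: [0.5989, -0.368, 0.0697]
tool_rot: [[1.0, 0.012, -0.005], [0.012, -1.0, 0.005], [-0.005, -0.005, -1.0]]
ft_force: [-0.1, -0.0, -2.6]
grip_width: 0.0314
```

```bash
python3 - <<'E'
from h import *
st(); snap('scene','s6.png');im=snap('wrist','w6.png')
E
```

```text
t 9.12 p [ 0.5989 -0.368   0.0697] yawY -89.3 z [-0.005  0.005 -1.   ] q [-41.2  44.8  59.    0.   76.6  48.1] F [-0.1 -0.  -2.6] T [ 0.01 -0.02 -0.02] w 0.0314
```

View pics/w6.png

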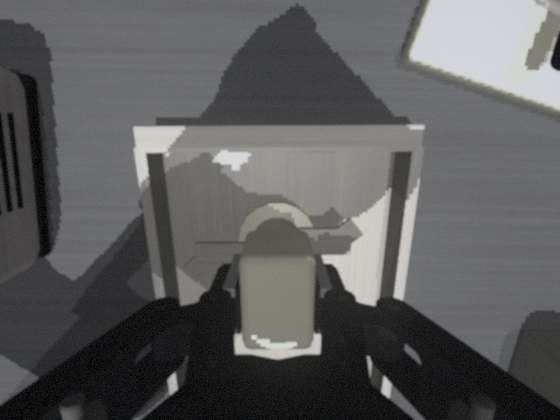

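The tray agrees within 2 mm and the knife is centred between its walls. Lowering slowly.

Emit:
jog_arm:
  travel:
    - [0,-0.001,-0.006]
    - [0,-0.001,-0.005]
    - [0,0,-0.004]
    - [0,0,-0.003]
    - [0,0,-0.001]
    - [0,0,0]
  dr:
    - [0,0,0]
    - [0,0,0]
    - [0,0,0]
    - [0,0,0]
    - [0,0,0]
    - [0,0,0]

```text
time_s: 9.72
position: [0.5999, -0.3722, 0.0543]
tool_rot: [[1.0, 0.012, -0.0], [0.012, -1.0, 0.0], [-0.0, -0.0, -1.0]]
ft_force: [-0.5, -0.7, -2.3]
grip_width: 0.0315
```

```bash
python3 - <<'E'
from h import *
st()
E
```

```text
t 9.72 p [ 0.5999 -0.3722  0.0543] yawY -89.3 z [-0.  0. -1.] q [-41.4  45.8  59.6   0.   74.6  47.9] F [-0.5 -0.7 -2.3] T [-0.02 -0.01 -0.03] w 0.0315
```

Emit:
jog_arm:
  travel:
    - [0,0,-0.003]
    - [0,0,-0.002]
    - [0,0,-0.001]
    - [0,0,0]
    - [0,0,0]
  dr:
    - [0,0,0]
    - [0,0,0]
    - [0,0,0]
    - [0,0,0]
    - [0,0,0]

```text
time_s: 10.13
position: [0.5999, -0.3722, 0.0486]
tool_rot: [[1.0, 0.012, -0.0], [0.012, -1.0, 0.0], [-0.0, -0.0, -1.0]]
ft_force: [1.0, 0.9, -2.0]
grip_width: 0.0313
```

```bash
python3 - <<'E'
from h import *
st()
E
```

```text
t 10.13 p [ 0.5999 -0.3722  0.0486] yawY -89.3 z [-0.  0. -1.] q [-41.4  46.2  59.9  -0.   74.   47.9] F [ 1.   0.9 -2. ] T [ 0.03 -0.03 -0.04] w 0.0313
```

Emit:
jog_arm:
  travel:
    - [0,0,-0.001]
    - [0,0,-0.001]
    - [0,0,0]
    - [0,0,0]
  dr:
    - [0,0,0]
    - [0,0,0]
    - [0,0,0]
    - [0,0,0]

```text
time_s: 10.47
position: [0.6001, -0.3723, 0.0473]
tool_rot: [[1.0, 0.012, 0.001], [0.012, -1.0, -0.001], [0.001, 0.001, -1.0]]
ft_force: [-1.6, 1.1, 3.9]
grip_width: 0.0321
```

```bash
python3 - <<'E'
from h import *
st()
E
```

```text
t 10.47 p [ 0.6001 -0.3723  0.0473] yawY -89.29 z [ 0.001 -0.001 -1.   ] q [-41.4  46.3  59.9   0.   73.8  47.9] F [-1.6  1.1  3.9] T [ 0.13  0.23 -0.04] w 0.0321
```

The foot is on the tray floor at the predicted height (0.047). Releasing and rising.

Emit:
jog_arm:
  travel:
    - [0,0,0]
    - [0,0,0]
    - [0,0,0]
    - [0,0,0]
    - [0,0,0.01]
    - [0,0,0.02]
    - [0,0,0.03]
    - [0,0,0.04]
    - [0,0,0.04]
    - [0,0,0.04]
    - [0,0,0.04]
    - [0,0,0.03]
    - [0,0,0.02]
    - [0,0,0]
  dr:
    - [0,0,0]
    - [0,0,0]
    - [0,0,0]
    - [0,0,0]
    - [0,0,0]
    - [0,0,0]
    - [0,0,0]
    - [0,0,0]
    - [0,0,0]
    - [0,0,0]
    - [0,0,0]
    - [0,0,0]
    - [0,0,0]
    - [0,0,0]
  jaw: 0.07

```text
time_s: 11.63
position: [0.6002, -0.3725, 0.3231]
tool_rot: [[1.0, 0.012, 0.008], [0.012, -1.0, -0.007], [0.007, 0.007, -1.0]]
ft_force: [0.2, 0.2, 0.4]
grip_width: 0.07
```

```bash
python3 - <<'E'
from h import *
st(); im=snap('wrist','w7.png'); print(proj(im,(.6,-.372,.085)))
im=snap('top'); o=proj(im,(.668,.083,.232)),proj(im,atz(im,254.2,180.9,.139)); print(o, atz(im,254.2,180.9,.139))
E
```

```text
t 11.63 p [ 0.6002 -0.3725  0.3231] yawY -89.3 z [ 0.008 -0.007 -1.   ] q [-41.4  37.8  31.7  -0.  109.9  47.9] F [0.2 0.2 0.4] T [-0.01  0.02 -0.  ] w 0.07
[275.03948589 186.43834568]
(array([252.47083958, 175.45693634]), array([254.2, 180.9])) [0.66806733 0.08219075 0.139     ]
```

View pics/w7.png

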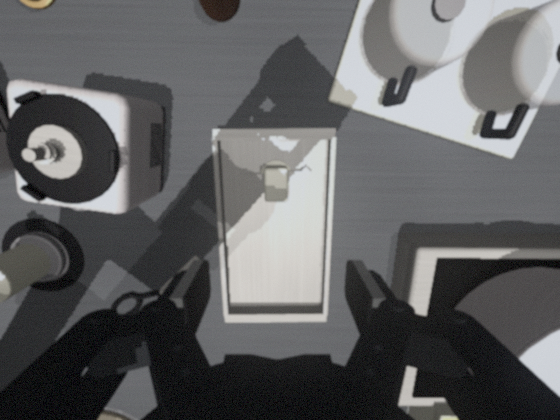

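The first knife stands upright in the tray, its bar at (276,186) as predicted. Next is the middle knife; bar and plate agree at (0.668, 0.083).

Emit:
jog_arm:
  travel:
    - [0.004,0.0268,0]
    - [0.004,0.0268,0]
    - [0.004,0.0268,0]
    - [0.004,0.0268,0]
    - [0.004,0.0268,0]
    - [0.004,0.0268,0]
    - [0.004,0.0268,0]
    - [0.004,0.0268,0]
    - [0.004,0.0268,0]
    - [0.004,0.0268,0]
    - [0.004,0.0268,0]
    - [0.004,0.0268,0]
    - [0.004,0.0268,0]
    - [0.004,0.0268,0]
    - [0.004,0.0268,0]
    - [0.004,0.0268,0]
    - [0.004,0.0268,0]
    - [0,0,0]
    - [0,0,0]
  dr:
    - [0,0,0.0959]
    - [0,0,0.0959]
    - [0,0,0.0959]
    - [0,0,0.0959]
    - [0,0,0.0959]
    - [0,0,0.0959]
    - [0,0,0.0959]
    - [0,0,0.0959]
    - [0,0,0.0959]
    - [0,0,0.0959]
    - [0,0,0.0959]
    - [0,0,0.0959]
    - [0,0,0.0959]
    - [0,0,0.0959]
    - [0,0,0.0959]
    - [0,0,0.0959]
    - [0,0,0.0959]
    - [0,0,0]
    - [0,0,0]
  jaw: 0.085

```text
time_s: 13.32
position: [0.6676, 0.0846, 0.315]
tool_rot: [[-0.073, 0.997, -0.003], [0.997, 0.073, -0.0], [0.0, -0.003, -1.0]]
ft_force: [0.4, 0.4, -0.0]
grip_width: 0.085
```

```bash
python3 - <<'E'
from h import *
st(); im=snap('wrist','w8.png'); print(proj(im,(.668,.0826,.232)))
cv2.imwrite('pics/w8c.png',cv2.resize(im['color'][130:290,180:380,::-1],None,fx=3.5,fy=3.5,interpolation=cv2.INTER_CUBIC))
E
```

```text
t 13.32 p [0.6676 0.0846 0.315 ] yawY 4.19 z [-0.003 -0.    -1.   ] q [ -2.8  33.7  40.7  -0.  105.8  -7. ] F [ 0.4  0.4 -0. ] T [-0.04 -0.01  0.03] w 0.085
[278.0119787  222.63696587]
```

View pics/w8c.png

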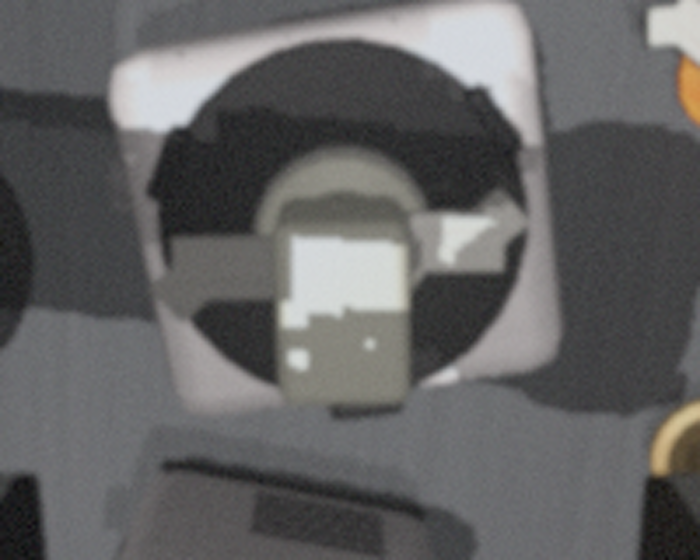

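The bar is at (278,221), against a predicted (278,223), and aligned. Descending and gripping.

Emit:
jog_arm:
  travel:
    - [0,-0.002,-0.02]
    - [0,0,-0.02]
    - [0,0,-0.02]
    - [0,0,-0.02]
    - [0,0,-0.02]
    - [0,0,-0.01]
    - [0,0,-0.01]
    - [0,0,0]
    - [0,0,0]
    - [0,0,0]
  dr:
    - [0,0,0]
    - [0,0,0]
    - [0,0,0]
    - [0,0,0]
    - [0,0,0]
    - [0,0,0]
    - [0,0,0]
    - [0,0,0]
    - [0,0,0]
    - [0,0,0]

```text
time_s: 14.2
position: [0.6684, 0.0811, 0.1978]
tool_rot: [[-0.071, 0.997, 0.002], [0.997, 0.071, -0.0], [-0.0, 0.002, -1.0]]
ft_force: [0.4, -0.4, 0.9]
grip_width: 0.0851
```

```bash
python3 - <<'E'
from h import *
st()
E
```

```text
t 14.2 p [0.6684 0.0811 0.1978] yawY 4.09 z [ 0.002 -0.    -1.   ] q [-3.1 35.8 55.5 -0.  88.6 -7.2] F [ 0.4 -0.4  0.9] T [ 0.07 -0.03  0.01] w 0.0851
```

Emit:
jog_arm:
  travel:
    - [-0.0004,0.001,-0.003]
    - [0,0,0]
    - [0,0,0]
    - [0,0,0]
    - [0,0,0]
    - [0,0,0]
    - [0,0,0]
    - [0,0,0]
  dr:
    - [0,0,0]
    - [0,0,0]
    - [0,0,0]
    - [0,0,0]
    - [0,0,0]
    - [0,0,0]
    - [0,0,0]
    - [0,0,0]
  jaw: 0.03

```text
time_s: 14.87
position: [0.6677, 0.0824, 0.1939]
tool_rot: [[-0.072, 0.997, 0.001], [0.997, 0.072, 0.0], [-0.0, 0.001, -1.0]]
ft_force: [0.4, -0.0, 2.6]
grip_width: 0.0319
```

```bash
python3 - <<'E'
from h import *
st()
E
```

```text
t 14.87 p [0.6677 0.0824 0.1939] yawY 4.11 z [ 0.001  0.    -1.   ] q [-3.  35.9 55.9  0.  88.2 -7.1] F [ 0.4 -0.   2.6] T [0.01 0.05 0.06] w 0.0319
```

Good grip. Turning clockwise.

Emit:
jog_arm:
  travel:
    - [0,0,0.00026]
    - [0,0,0.00026]
    - [0,0,0.00026]
    - [0,0,0.00026]
    - [0,0,0.00026]
    - [0,0,0.00026]
    - [0,0,0.00026]
    - [0,0,0.00026]
    - [0,0,0.00026]
    - [0,0,0.00026]
  dr:
    - [0,0,-0.1]
    - [0,0,-0.1]
    - [0,0,-0.1]
    - [0,0,-0.1]
    - [0,0,-0.1]
    - [0,0,-0.1]
    - [0,0,-0.1]
    - [0,0,-0.1]
    - [0,0,-0.1]
    - [0,0,-0.1]

```text
time_s: 15.7
position: [0.6665, 0.0826, 0.1961]
tool_rot: [[0.803, 0.596, -0.003], [0.596, -0.803, 0.0], [-0.002, -0.002, -1.0]]
ft_force: [-5.3, 1.3, 1.2]
grip_width: 0.0319
```

```bash
python3 - <<'E'
from h import *
st()
E
```

```text
t 15.7 p [0.6665 0.0826 0.1961] yawY -53.45 z [-0.003  0.    -1.   ] q [-3.  35.8 55.7  0.  88.7 50.4] F [-5.3  1.3  1.2] T [0.26 0.93 0.08] w 0.0319
```

Emit:
jog_arm:
  travel:
    - [0,0,0.00026]
    - [0,0,0.00026]
    - [0,0,0.00026]
    - [0,0,0.00026]
    - [0,0,0.00026]
    - [0,0,0.00026]
    - [0,0,0.00026]
    - [0,0,0.00026]
    - [0,0,0.00026]
    - [0,0,0.00026]
    - [0,0,0.00026]
    - [0,0,0.00026]
    - [0,0,0.00026]
    - [0,0,0.00026]
    - [0,0,0.00026]
    - [0,0,0.00026]
    - [0,0,0]
  dr:
    - [0,0,-0.103]
    - [0,0,-0.103]
    - [0,0,-0.103]
    - [0,0,-0.103]
    - [0,0,-0.103]
    - [0,0,-0.103]
    - [0,0,-0.103]
    - [0,0,-0.103]
    - [0,0,-0.103]
    - [0,0,-0.103]
    - [0,0,-0.103]
    - [0,0,-0.103]
    - [0,0,-0.103]
    - [0,0,-0.103]
    - [0,0,-0.103]
    - [0,0,-0.103]
    - [0,0,0]

```text
time_s: 17.12
position: [0.6671, 0.084, 0.2004]
tool_rot: [[0.532, -0.847, -0.001], [-0.847, -0.532, 0.003], [-0.003, -0.001, -1.0]]
ft_force: [-1.6, 6.9, 3.0]
grip_width: 0.032
```

```bash
python3 - <<'E'
from h import *
st()
E
```

```text
t 17.12 p [0.6671 0.084  0.2004] yawY -147.84 z [-0.001  0.003 -1.   ] q [ -2.9  35.6  55.3   0.2  89.1 144.9] F [-1.6  6.9  3. ] T [ 1.22  0.3  -0.02] w 0.032
```

Emit:
jog_arm:
  travel:
    - [0,0,0.002]
    - [0,0,0.002]
    - [0,0,0.003]
    - [0,0,0.003]
  dr:
    - [0,0,0]
    - [0,0,0]
    - [0,0,0]
    - [0,0,0]

```text
time_s: 17.45
position: [0.6669, 0.0838, 0.209]
tool_rot: [[0.537, -0.844, -0.003], [-0.844, -0.537, 0.003], [-0.004, 0.001, -1.0]]
ft_force: [0.3, 4.0, -4.6]
grip_width: 0.0317
```

```bash
python3 - <<'E'
from h import *
st()
E
```

```text
t 17.45 p [0.6669 0.0838 0.209 ] yawY -147.54 z [-0.003  0.003 -1.   ] q [-3.000e+00  3.540e+01  5.430e+01  1.000e-01  9.050e+01  1.446e+02] F [ 0.3  4.  -4.6] T [0.95 0.02 0.02] w 0.0317
```

Same signature as the first knife, so it is free. Lifting off.

Emit:
jog_arm:
  travel:
    - [0,0,0.006]
    - [0,0,0.006]
    - [0,0,0.006]
    - [0,0,0.01]
    - [0,0,0.01]
    - [0,0,0.02]
    - [0,0,0.02]
    - [0,0,0.02]
    - [0,0,0]
  dr:
    - [0,0,0]
    - [0,0,0]
    - [0,0,0]
    - [0,0,0]
    - [0,0,0]
    - [0,0,0]
    - [0,0,0]
    - [0,0,0]
    - [0,0,0]

```text
time_s: 18.2
position: [0.6683, 0.0821, 0.3138]
tool_rot: [[0.535, -0.845, 0.009], [-0.845, -0.536, -0.001], [0.005, -0.007, -1.0]]
ft_force: [0.5, -0.4, -0.5]
grip_width: 0.032
```

```bash
python3 - <<'E'
from h import *
st(); snap('scene','s9.png'); snap('top','t9.png')
E
```

```text
t 18.2 p [0.6683 0.0821 0.3138] yawY -147.62 z [ 0.009 -0.001 -1.   ] q [ -3.   33.3  41.5  -0.  104.7 144.6] F [ 0.5 -0.4 -0.5] T [ 0.04 -0.06 -0.  ] w 0.032
```

View pics/t9.png

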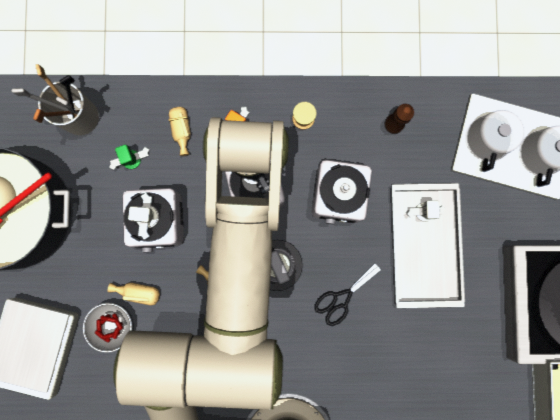

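View pics/s9.png

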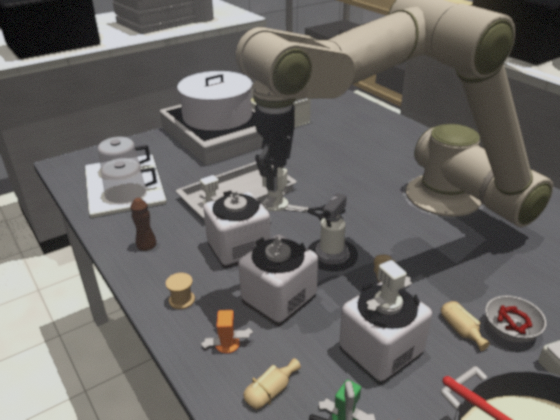

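The middle spindle is bare, and the tray and first knife have not moved. Carrying this knife to the middle slot.

Emit:
jog_arm:
  travel:
    - [-0.0091,-0.0268,0]
    - [-0.0091,-0.0268,0]
    - [-0.0091,-0.0268,0]
    - [-0.0091,-0.0268,0]
    - [-0.0091,-0.0268,0]
    - [-0.0091,-0.0268,0]
    - [-0.0091,-0.0268,0]
    - [-0.0091,-0.0268,0]
    - [-0.0091,-0.0268,0]
    - [-0.0091,-0.0268,0]
    - [-0.0091,-0.0268,0]
    - [-0.0091,-0.0268,0]
    - [-0.0091,-0.0268,0]
    - [-0.0091,-0.0268,0]
    - [-0.0091,-0.0268,0]
    - [-0.0091,-0.0268,0]
    - [-0.0091,-0.0268,0]
    - [0,0,0]
    - [0,0,0]
  dr:
    - [0,0,0.0604]
    - [0,0,0.0604]
    - [0,0,0.0604]
    - [0,0,0.0604]
    - [0,0,0.0604]
    - [0,0,0.0604]
    - [0,0,0.0604]
    - [0,0,0.0604]
    - [0,0,0.0604]
    - [0,0,0.0604]
    - [0,0,0.0604]
    - [0,0,0.0604]
    - [0,0,0.0604]
    - [0,0,0.0604]
    - [0,0,0.0604]
    - [0,0,0.0604]
    - [0,0,0.0604]
    - [0,0,0]
    - [0,0,0]

```text
time_s: 19.88
position: [0.5119, -0.3742, 0.3063]
tool_rot: [[1.0, 0.019, -0.002], [0.019, -1.0, 0.002], [-0.002, -0.002, -1.0]]
ft_force: [-0.4, -0.1, -2.2]
grip_width: 0.0318
```

```bash
python3 - <<'E'
from h import *
st(); im=snap('wrist','w10.png'); print(proj(im,(.6,-.372,.085)))
E
```

```text
t 19.88 p [ 0.5119 -0.3742  0.3063] yawY -88.93 z [-0.002  0.002 -1.   ] q [-46.8  29.   50.3  -0.  100.9  42.1] F [-0.4 -0.1 -2.2] T [ 0.09 -0.01  0.02] w 0.0318
[276.50863497 113.83069506]
```

View pics/w10.png

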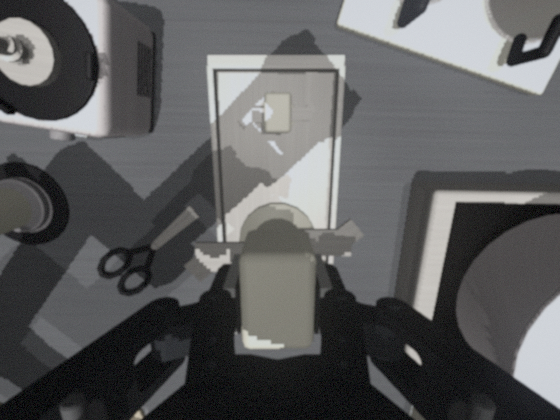

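The tray and first knife are where predicted, and the hanging knife is centred. Lowering it.

Emit:
jog_arm:
  travel:
    - [0.002,0.001,-0.02]
    - [0,0,-0.03]
    - [0,0,-0.03]
    - [0,0,-0.03]
    - [0,0,-0.03]
    - [0,0,-0.03]
    - [0,0,-0.03]
    - [0,0,-0.02]
    - [0,0,-0.015]
    - [0,0,-0.008]
    - [0,0,-0.004]
    - [0,0,0]
    - [0,0,0]
  dr:
    - [0,0,0]
    - [0,0,0]
    - [0,0,0]
    - [0,0,0]
    - [0,0,0]
    - [0,0,0]
    - [0,0,0]
    - [0,0,0]
    - [0,0,0]
    - [0,0,0]
    - [0,0,0]
    - [0,0,0]
    - [0,0,0]

```text
time_s: 21.02
position: [0.5153, -0.3721, 0.0622]
tool_rot: [[1.0, 0.022, 0.001], [0.022, -1.0, -0.001], [0.001, 0.001, -1.0]]
ft_force: [0.2, -0.2, -2.0]
grip_width: 0.0318
```

```bash
python3 - <<'E'
from h import *
st()
E
```

```text
t 21.02 p [ 0.5153 -0.3721  0.0622] yawY -88.75 z [ 0.001 -0.001 -1.   ] q [-46.5  39.   73.1   0.   67.8  42.3] F [ 0.2 -0.2 -2. ] T [-0.01  0.02  0.02] w 0.0318
```

Emit:
jog_arm:
  travel:
    - [0,0,-0.006]
    - [0,0,-0.004]
    - [0,0,-0.002]
    - [0,0,-0.001]
    - [0,0,-0.001]
    - [0,0,0]
    - [0,0,0]
  dr:
    - [0,0,0]
    - [0,0,0]
    - [0,0,0]
    - [0,0,0]
    - [0,0,0]
    - [0,0,0]
    - [0,0,0]

```text
time_s: 21.6
position: [0.5149, -0.3723, 0.0475]
tool_rot: [[1.0, 0.021, 0.0], [0.021, -1.0, -0.0], [0.0, 0.0, -1.0]]
ft_force: [0.6, -0.5, -1.0]
grip_width: 0.0316
```

```bash
python3 - <<'E'
from h import *
st()
E
```

```text
t 21.6 p [ 0.5149 -0.3723  0.0475] yawY -88.78 z [ 0. -0. -1.] q [-46.5  40.   73.9  -0.   66.1  42.2] F [ 0.6 -0.5 -1. ] T [-0.02  0.02  0.  ] w 0.0316
```

Emit:
jog_arm:
  travel:
    - [0,0,-0.001]
    - [0,0,0]
    - [0,0,0]
  dr:
    - [0,0,0]
    - [0,0,0]
    - [0,0,0]

```text
time_s: 21.85
position: [0.5149, -0.3723, 0.0474]
tool_rot: [[1.0, 0.021, 0.001], [0.021, -1.0, -0.001], [0.001, 0.001, -1.0]]
ft_force: [-2.6, 1.7, 5.4]
grip_width: 0.0318
```

```bash
python3 - <<'E'
from h import *
st()
E
```

```text
t 21.85 p [ 0.5149 -0.3723  0.0474] yawY -88.77 z [ 0.001 -0.001 -1.   ] q [-46.5  40.   73.9  -0.   66.   42.2] F [-2.6  1.7  5.4] T [0.35 0.34 0.  ] w 0.0318
```

Foot contact. Releasing and rising.

Emit:
jog_arm:
  travel:
    - [0,0,0]
    - [0,0,0]
    - [0,0,0]
    - [0,0,0]
    - [0,0,0.01]
    - [0,0,0.02]
    - [0,0,0.03]
    - [0,0,0.04]
    - [0,0,0.04]
    - [0,0,0.04]
    - [0,0,0.04]
    - [0,0,0.03]
    - [0,0,0.02]
    - [0,0,0]
  dr:
    - [0,0,0]
    - [0,0,0]
    - [0,0,0]
    - [0,0,0]
    - [0,0,0]
    - [0,0,0]
    - [0,0,0]
    - [0,0,0]
    - [0,0,0]
    - [0,0,0]
    - [0,0,0]
    - [0,0,0]
    - [0,0,0]
    - [0,0,0]
  jaw: 0.07

```text
time_s: 23.02
position: [0.5153, -0.3726, 0.3224]
tool_rot: [[1.0, 0.022, 0.007], [0.022, -1.0, -0.007], [0.007, 0.007, -1.0]]
ft_force: [-0.1, -0.9, 0.9]
grip_width: 0.0701
```

```bash
python3 - <<'E'
from h import *
st(); im=snap('wrist','w11.png'); print(proj(im,(.515,-.372,.085)),proj(im,(.6,-.372,.085)))
E
```

```text
t 23.02 p [ 0.5153 -0.3726  0.3224] yawY -88.77 z [ 0.007 -0.007 -1.   ] q [-46.5  28.6  48.4  -0.  102.4  42.2] F [-0.1 -0.9  0.9] T [ 0.05 -0.   -0.02] w 0.0701
[274.84530279 186.39176525] [276.16270298 119.042438  ]
```

View pics/w11.png

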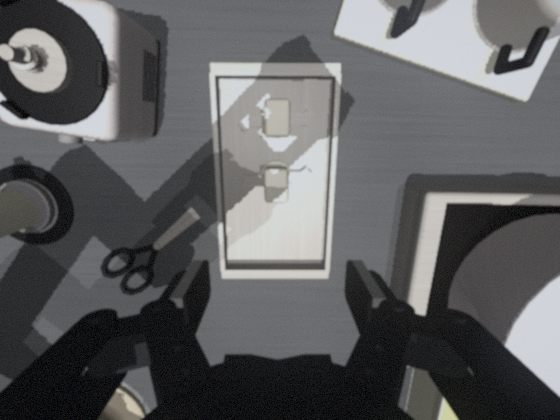

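Two knives are upright at their predicted pixels. Now the left knife. I use the jaw yaw turned by 180° (+264° in total) so that joint 6 has room for the whole turn.

Emit:
jog_arm:
  travel:
    - [0.0016,0.0178,0]
    - [0.0016,0.0178,0]
    - [0.0016,0.0178,0]
    - [0.0016,0.0178,0]
    - [0.0016,0.0178,0]
    - [0.0016,0.0178,0]
    - [0.0016,0.0178,0]
    - [0.0016,0.0178,0]
    - [0.0016,0.0178,0]
    - [0.0016,0.0178,0]
    - [0.0016,0.0178,0]
    - [0.0016,0.0178,0]
    - [0.0016,0.0178,0]
    - [0.0016,0.0178,0]
    - [0.0016,0.0178,0]
    - [0.0016,0.0178,0]
    - [0.0016,0.0178,0]
    - [0.0016,0.0178,0]
    - [0.0016,0.0178,0]
    - [0.0016,0.0178,0]
  dr:
    - [0,0,0.1155]
    - [0,0,0.1155]
    - [0,0,0.1155]
    - [0,0,0.1155]
    - [0,0,0.1155]
    - [0,0,0.1155]
    - [0,0,0.1155]
    - [0,0,0.1155]
    - [0,0,0.1155]
    - [0,0,0.1155]
    - [0,0,0.1155]
    - [0,0,0.1155]
    - [0,0,0.1155]
    - [0,0,0.1155]
    - [0,0,0.1155]
    - [0,0,0.1155]
    - [0,0,0.1155]
    - [0,0,0.1155]
    - [0,0,0.1155]
    - [0,0,0.1155]
  jaw: 0.085

```text
time_s: 24.73
position: [0.5463, -0.0152, 0.3151]
tool_rot: [[-0.693, 0.721, -0.003], [0.721, 0.693, 0.001], [0.002, -0.001, -1.0]]
ft_force: [1.2, -0.2, -0.6]
grip_width: 0.085
```

Emit:
jog_arm:
  travel:
    - [0.0016,0.0178,0]
    - [0.0016,0.0178,0]
    - [0.0016,0.0178,0]
    - [0.0016,0.0178,0]
    - [0.0016,0.0178,0]
    - [0.0016,0.0178,0]
    - [0.0016,0.0178,0]
    - [0.0016,0.0178,0]
    - [0.0016,0.0178,0]
    - [0.0016,0.0178,0]
    - [0.0016,0.0178,0]
    - [0.0016,0.0178,0]
    - [0.0016,0.0178,0]
    - [0.0016,0.0178,0]
    - [0.0016,0.0178,0]
    - [0.0016,0.0178,0]
    - [0.0016,0.0178,0]
    - [0.0016,0.0178,0]
    - [0.0016,0.0178,0]
    - [0.0016,0.0178,0]
  dr:
    - [0,0,0.1155]
    - [0,0,0.1155]
    - [0,0,0.1155]
    - [0,0,0.1155]
    - [0,0,0.1155]
    - [0,0,0.1155]
    - [0,0,0.1155]
    - [0,0,0.1155]
    - [0,0,0.1155]
    - [0,0,0.1155]
    - [0,0,0.1155]
    - [0,0,0.1155]
    - [0,0,0.1155]
    - [0,0,0.1155]
    - [0,0,0.1155]
    - [0,0,0.1155]
    - [0,0,0.1155]
    - [0,0,0.1155]
    - [0,0,0.1155]
    - [0,0,0.1155]

```text
time_s: 26.4
position: [0.5785, 0.3405, 0.3148]
tool_rot: [[-0.065, -0.998, -0.003], [-0.998, 0.065, -0.001], [0.001, 0.003, -1.0]]
ft_force: [0.3, -0.7, 0.1]
grip_width: 0.0852
```

Emit:
jog_arm:
  travel:
    - [0,0,0]
    - [0,0,0]
  dr:
    - [0,0,0]
    - [0,0,0]

```text
time_s: 26.57
position: [0.5785, 0.3401, 0.3147]
tool_rot: [[-0.072, -0.997, -0.003], [-0.997, 0.072, -0.001], [0.001, 0.002, -1.0]]
ft_force: [-0.1, -0.5, -0.4]
grip_width: 0.0847
```

```bash
python3 - <<'E'
from h import *
st(); im=snap('wrist','w12.png'); print(proj(im,(.5803,.3388,.232)))
cv2.imwrite('pics/w12c.png',cv2.resize(im['color'][130:290,180:380,::-1],None,fx=3.5,fy=3.5,interpolation=cv2.INTER_CUBIC))
E
```

```text
t 26.57 p [0.5785 0.3401 0.3147] yawY 175.88 z [-0.003 -0.001 -1.   ] q [  20.4   33.4   41.2   -0.   105.6 -155.5] F [-0.1 -0.5 -0.4] T [-0.03  0.04 -0.02] w 0.0847
[274.50668561 220.88331578]
```

View pics/w12c.png

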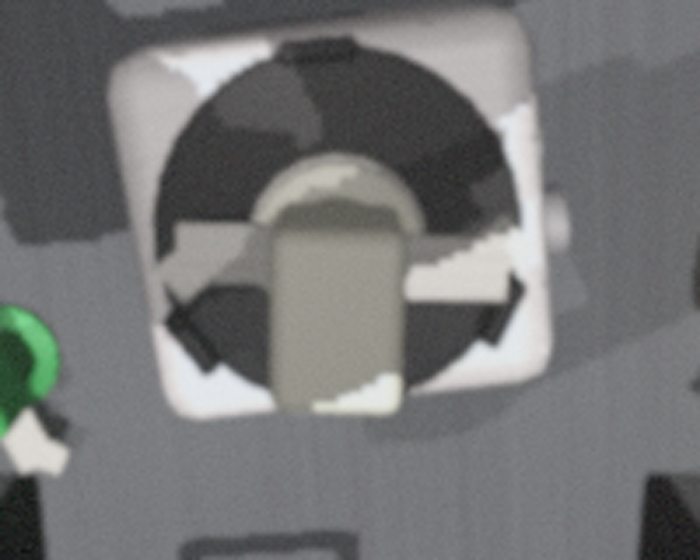

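The bar is at (277,222), against a predicted (274.5,221): about 2 mm off, which puts it at (0.579, 0.340), where the TCP already is. This is the white knife on the left cutter; the green one lies apart. Descending.

Emit:
jog_arm:
  travel:
    - [0.0005,0,-0.02]
    - [0,0,-0.02]
    - [0,0,-0.02]
    - [0,0,-0.02]
    - [0,0,-0.02]
    - [0,0,-0.01]
    - [0,0,-0.01]
    - [0,0,0]
    - [0,0,0]
    - [0,0,0]
  dr:
    - [0,0,0]
    - [0,0,0]
    - [0,0,0]
    - [0,0,0]
    - [0,0,0]
    - [0,0,0]
    - [0,0,0]
    - [0,0,0]
    - [0,0,0]
    - [0,0,0]

```text
time_s: 27.45
position: [0.5798, 0.3398, 0.1976]
tool_rot: [[-0.071, -0.997, 0.002], [-0.997, 0.071, 0.001], [-0.001, -0.002, -1.0]]
ft_force: [-0.1, -0.5, 0.8]
grip_width: 0.0848
```

```bash
python3 - <<'E'
from h import *
st()
E
```

```text
t 27.45 p [0.5798 0.3398 0.1976] yawY 175.9 z [ 0.002  0.001 -1.   ] q [  20.3   35.6   55.8   -0.    88.5 -155.6] F [-0.1 -0.5  0.8] T [-0.01 -0.02 -0.03] w 0.0848
```

Emit:
jog_arm:
  travel:
    - [-0.0005,0,-0.003]
    - [0,0,0]
    - [0,0,0]
    - [0,0,0]
    - [0,0,0]
    - [0,0,0]
    - [0,0,0]
    - [0,0,0]
  dr:
    - [0,0,0]
    - [0,0,0]
    - [0,0,0]
    - [0,0,0]
    - [0,0,0]
    - [0,0,0]
    - [0,0,0]
    - [0,0,0]
  jaw: 0.03

```text
time_s: 28.12
position: [0.5789, 0.3398, 0.1936]
tool_rot: [[-0.071, -0.997, 0.001], [-0.997, 0.071, 0.0], [-0.0, -0.0, -1.0]]
ft_force: [0.1, 0.7, 2.1]
grip_width: 0.032
```

```bash
python3 - <<'E'
from h import *
st()
E
```

```text
t 28.12 p [0.5789 0.3398 0.1936] yawY 175.93 z [ 0.001  0.    -1.   ] q [  20.3   35.7   56.2    0.    88.  -155.6] F [0.1 0.7 2.1] T [ 0.03  0.11 -0.04] w 0.032
```

Emit:
jog_arm:
  travel:
    - [0,0,0.00026]
    - [0,0,0.00026]
    - [0,0,0.00026]
    - [0,0,0.00026]
    - [0,0,0.00026]
    - [0,0,0.00026]
    - [0,0,0.00026]
    - [0,0,0.00026]
    - [0,0,0.00026]
    - [0,0,0.00026]
  dr:
    - [0,0,-0.1]
    - [0,0,-0.1]
    - [0,0,-0.1]
    - [0,0,-0.1]
    - [0,0,-0.1]
    - [0,0,-0.1]
    - [0,0,-0.1]
    - [0,0,-0.1]
    - [0,0,-0.1]
    - [0,0,-0.1]

```text
time_s: 28.95
position: [0.5783, 0.3399, 0.1957]
tool_rot: [[-0.88, -0.475, -0.001], [-0.475, 0.88, -0.0], [0.001, 0.001, -1.0]]
ft_force: [-1.2, 0.5, 0.8]
grip_width: 0.0317
```

```bash
python3 - <<'E'
from h import *
st()
E
```

```text
t 28.95 p [0.5783 0.3399 0.1957] yawY 118.37 z [-0.001 -0.    -1.   ] q [ 20.3  35.7  56.    0.   88.4 -98. ] F [-1.2  0.5  0.8] T [0.15 0.41 0.06] w 0.0317
```

Emit:
jog_arm:
  travel:
    - [0,0,0.00026]
    - [0,0,0.00026]
    - [0,0,0.00026]
    - [0,0,0.00026]
    - [0,0,0.00026]
    - [0,0,0.00026]
    - [0,0,0.00026]
    - [0,0,0.00026]
    - [0,0,0.00026]
    - [0,0,0.00026]
    - [0,0,0.00026]
    - [0,0,0.00026]
    - [0,0,0.00026]
    - [0,0,0.00026]
    - [0,0,0.00026]
    - [0,0,0.00026]
    - [0,0,0]
  dr:
    - [0,0,-0.103]
    - [0,0,-0.103]
    - [0,0,-0.103]
    - [0,0,-0.103]
    - [0,0,-0.103]
    - [0,0,-0.103]
    - [0,0,-0.103]
    - [0,0,-0.103]
    - [0,0,-0.103]
    - [0,0,-0.103]
    - [0,0,-0.103]
    - [0,0,-0.103]
    - [0,0,-0.103]
    - [0,0,-0.103]
    - [0,0,-0.103]
    - [0,0,-0.103]
    - [0,0,0]

```text
time_s: 30.37
position: [0.5787, 0.3413, 0.2001]
tool_rot: [[-0.406, 0.914, 0.001], [0.914, 0.406, 0.003], [0.002, 0.002, -1.0]]
ft_force: [0.4, 5.8, -0.0]
grip_width: 0.0314
```

```bash
python3 - <<'E'
from h import *
st()
E
```

```text
t 30.37 p [0.5787 0.3413 0.2001] yawY 23.97 z [ 0.001  0.003 -1.   ] q [20.4 35.5 55.5  0.1 88.8 -3.6] F [ 0.4  5.8 -0. ] T [ 1.21 -0.11  0.02] w 0.0314
```

Emit:
jog_arm:
  travel:
    - [0,0,0.002]
    - [0,0,0.002]
    - [0,0,0.003]
    - [0,0,0.003]
  dr:
    - [0,0,0]
    - [0,0,0]
    - [0,0,0]
    - [0,0,0]

```text
time_s: 30.7
position: [0.5787, 0.341, 0.2091]
tool_rot: [[-0.411, 0.912, -0.001], [0.912, 0.411, 0.002], [0.002, 0.0, -1.0]]
ft_force: [1.2, 5.5, -5.7]
grip_width: 0.0319
```

```bash
python3 - <<'E'
from h import *
st()
E
```

```text
t 30.7 p [0.5787 0.341  0.2091] yawY 24.27 z [-0.001  0.002 -1.   ] q [20.4 35.3 54.6  0.1 90.2 -3.9] F [ 1.2  5.5 -5.7] T [ 1.2  -0.4  -0.03] w 0.0319
```

Emit:
jog_arm:
  travel:
    - [0,0,0.006]
    - [0,0,0.006]
    - [0,0,0.006]
    - [0,0,0.01]
    - [0,0,0.01]
    - [0,0,0.02]
    - [0,0,0.02]
    - [0,0,0.02]
    - [0,0,0]
  dr:
    - [0,0,0]
    - [0,0,0]
    - [0,0,0]
    - [0,0,0]
    - [0,0,0]
    - [0,0,0]
    - [0,0,0]
    - [0,0,0]
    - [0,0,0]

```text
time_s: 31.45
position: [0.5795, 0.3399, 0.3134]
tool_rot: [[-0.41, 0.912, 0.008], [0.912, 0.41, 0.003], [-0.001, 0.008, -1.0]]
ft_force: [0.2, 0.9, 0.2]
grip_width: 0.0318
```

```bash
python3 - <<'E'
from h import *
st(); snap('top','t13.png')
E
```

```text
t 31.45 p [0.5795 0.3399 0.3134] yawY 24.21 z [ 0.008  0.003 -1.   ] q [ 20.3  33.2  41.8  -0.  104.5  -3.9] F [0.2 0.9 0.2] T [ 0.03 -0.1   0.09] w 0.0318
```

View pics/t13.png

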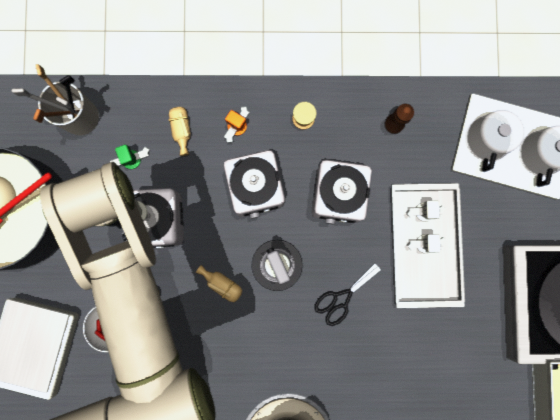

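Third knife is lifted, the tray is unchanged. Carrying it to the near slot at (0.428,-0.374).

Emit:
jog_arm:
  travel:
    - [-0.0076,-0.0357,0]
    - [-0.0076,-0.0357,0]
    - [-0.0076,-0.0357,0]
    - [-0.0076,-0.0357,0]
    - [-0.0076,-0.0357,0]
    - [-0.0076,-0.0357,0]
    - [-0.0076,-0.0357,0]
    - [-0.0076,-0.0357,0]
    - [-0.0076,-0.0357,0]
    - [-0.0076,-0.0357,0]
    - [-0.0076,-0.0357,0]
    - [-0.0076,-0.0357,0]
    - [-0.0076,-0.0357,0]
    - [-0.0076,-0.0357,0]
    - [-0.0076,-0.0357,0]
    - [-0.0076,-0.0357,0]
    - [-0.0076,-0.0357,0]
    - [-0.0076,-0.0357,0]
    - [-0.0076,-0.0357,0]
    - [-0.0076,-0.0357,0]
  dr:
    - [0,0,-0.0986]
    - [0,0,-0.0986]
    - [0,0,-0.0986]
    - [0,0,-0.0986]
    - [0,0,-0.0986]
    - [0,0,-0.0986]
    - [0,0,-0.0986]
    - [0,0,-0.0986]
    - [0,0,-0.0986]
    - [0,0,-0.0986]
    - [0,0,-0.0986]
    - [0,0,-0.0986]
    - [0,0,-0.0986]
    - [0,0,-0.0986]
    - [0,0,-0.0986]
    - [0,0,-0.0986]
    - [0,0,-0.0986]
    - [0,0,-0.0986]
    - [0,0,-0.0986]
    - [0,0,-0.0986]

```text
time_s: 33.17
position: [0.4257, -0.3756, 0.3068]
tool_rot: [[1.0, 0.016, -0.001], [0.016, -1.0, 0.002], [-0.001, -0.002, -1.0]]
ft_force: [0.3, -0.1, -3.6]
grip_width: 0.0316
```

Emit:
jog_arm:
  travel:
    - [0,0,0]
    - [0,0,0]
    - [0,0,0]
  dr:
    - [0,0,0]
    - [0,0,0]
    - [0,0,0]

```text
time_s: 33.42
position: [0.4266, -0.3737, 0.3071]
tool_rot: [[1.0, 0.022, -0.001], [0.022, -1.0, 0.002], [-0.001, -0.002, -1.0]]
ft_force: [-0.2, -1.0, -2.0]
grip_width: 0.0317
```

```bash
python3 - <<'E'
from h import *
st(); im=snap('wrist','w14.png'); print(proj(im,(.6,-.372,.085)),proj(im,(.515,-.372,.085)))
E
```

```text
t 33.42 p [ 0.4266 -0.3737  0.3071] yawY -88.75 z [-0.001  0.002 -1.   ] q [-53.2  21.4  62.6   0.   96.1  35.6] F [-0.2 -1.  -2. ] T [-0.    0.01  0.01] w 0.0317
[278.71722749  32.29199766] [277.03747362 113.81573052]
```

View pics/w14.png

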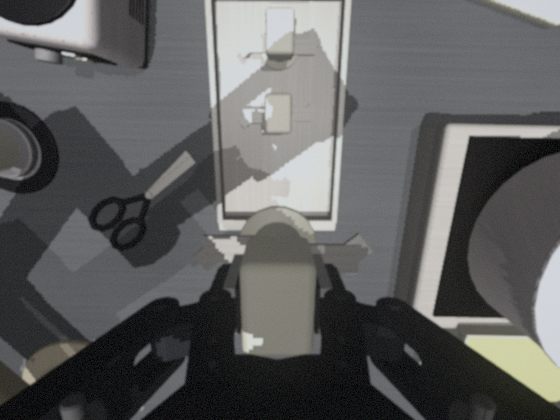

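```bash
python3 - <<'E'
from h import *
im=snap('wrist')
print(atz(im,277,230,.03),atz(im,277,215,.003),proj(im,(.427,-.374,.262)),proj(im,(.428,-.374,.003)))
E
```

```text
[ 0.34900526 -0.3752594   0.03      ] [ 0.36489416 -0.37485861  0.003     ] [277.21485298 237.50684786] [277.36781191 175.93362842]
```

Emit:
jog_arm:
  travel:
    - [0.002,0.001,-0.02]
    - [0,0,-0.03]
    - [0,0,-0.03]
    - [0,0,-0.03]
    - [0,0,-0.03]
    - [0,0,-0.03]
    - [0,0,-0.03]
    - [0,0,-0.02]
    - [0,0,-0.015]
    - [0,0,-0.008]
    - [0,0,-0.004]
    - [0,0,0]
    - [0,0,0]
  dr:
    - [0,0,0]
    - [0,0,0]
    - [0,0,0]
    - [0,0,0]
    - [0,0,0]
    - [0,0,0]
    - [0,0,0]
    - [0,0,0]
    - [0,0,0]
    - [0,0,0]
    - [0,0,0]
    - [0,0,0]
    - [0,0,0]

```text
time_s: 34.6
position: [0.4293, -0.3733, 0.062]
tool_rot: [[1.0, 0.022, 0.001], [0.022, -1.0, -0.001], [0.001, 0.001, -1.0]]
ft_force: [0.1, -0.4, -0.9]
grip_width: 0.0317
```

```bash
python3 - <<'E'
from h import *
st(); snap('wrist','w15.png')
E
```

```text
t 34.6 p [ 0.4293 -0.3733  0.062 ] yawY -88.74 z [ 0.001 -0.001 -1.   ] q [-52.9  33.6  84.9  -0.   61.4  35.8] F [ 0.1 -0.4 -0.9] T [0.   0.02 0.03] w 0.0317
```

View pics/w15.png

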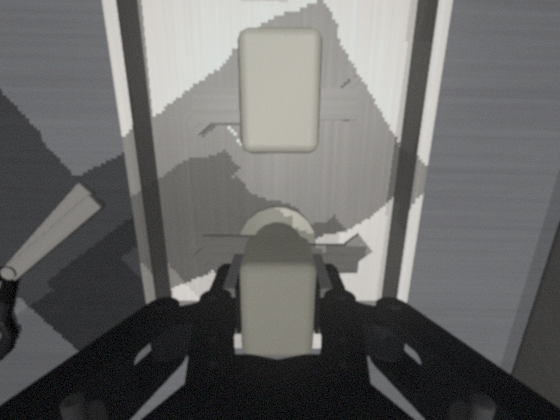

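Inside the tray and clear of the middle knife. Setting it down.

Emit:
jog_arm:
  travel:
    - [0,0,-0.006]
    - [0,0,-0.004]
    - [0,0,-0.002]
    - [0,0,-0.001]
    - [0,0,-0.001]
    - [0,0,-0.001]
    - [0,0,0]
    - [0,0,0]
  dr:
    - [0,0,0]
    - [0,0,0]
    - [0,0,0]
    - [0,0,0]
    - [0,0,0]
    - [0,0,0]
    - [0,0,0]
    - [0,0,0]

```text
time_s: 35.32
position: [0.4289, -0.3733, 0.0465]
tool_rot: [[1.0, 0.021, 0.0], [0.021, -1.0, -0.0], [0.0, 0.0, -1.0]]
ft_force: [0.2, 1.6, 3.5]
grip_width: 0.0313
```

```bash
python3 - <<'E'
from h import *
st()
E
```

```text
t 35.32 p [ 0.4289 -0.3733  0.0465] yawY -88.77 z [ 0. -0. -1.] q [-53.   34.8  85.8   0.   59.4  35.8] F [0.2 1.6 3.5] T [0.23 0.23 0.01] w 0.0313
```

Emit:
jog_arm:
  travel:
    - [0,0,0]
    - [0,0,0]
    - [0,0,0]
    - [0,0,0]
    - [0,0,0.01]
    - [0,0,0.02]
    - [0,0,0.03]
    - [0,0,0.04]
    - [0,0,0.04]
    - [0,0,0.04]
    - [0,0,0.04]
    - [0,0,0.03]
    - [0,0,0.02]
    - [0,0,0]
  dr:
    - [0,0,0]
    - [0,0,0]
    - [0,0,0]
    - [0,0,0]
    - [0,0,0]
    - [0,0,0]
    - [0,0,0]
    - [0,0,0]
    - [0,0,0]
    - [0,0,0]
    - [0,0,0]
    - [0,0,0]
    - [0,0,0]
    - [0,0,0]
  jaw: 0.07

```text
time_s: 36.48
position: [0.4293, -0.3737, 0.3217]
tool_rot: [[1.0, 0.021, 0.006], [0.022, -1.0, -0.007], [0.006, 0.008, -1.0]]
ft_force: [-0.2, -1.2, -0.0]
grip_width: 0.0701
```

```bash
python3 - <<'E'
from h import *
st(); im=snap('wrist','w16.png'); im=snap('top','t16.png'); snap('scene','s16.png')
E
```

```text
t 36.48 p [ 0.4293 -0.3737  0.3217] yawY -88.77 z [ 0.006 -0.007 -1.   ] q [-53.   21.   60.8   0.   97.6  35.8] F [-0.2 -1.2 -0. ] T [0.   0.02 0.02] w 0.0701
```

View pics/w16.png

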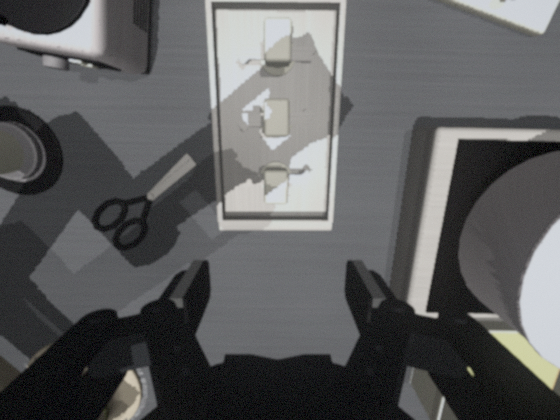

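View pics/t16.png

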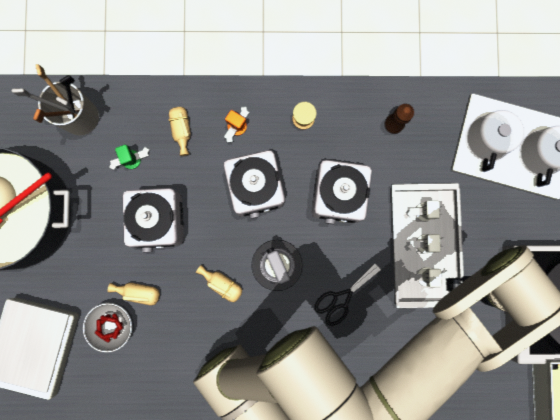

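View pics/s16.png

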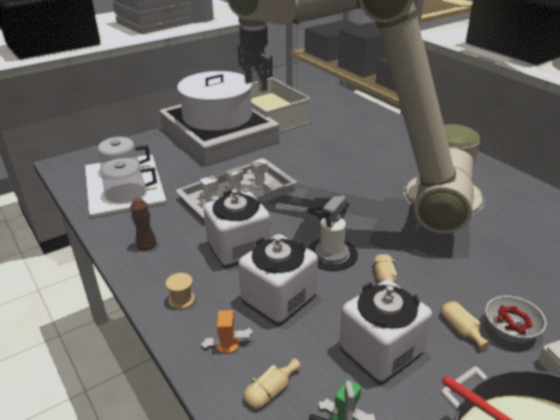

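All three knives stand upright in the tray and all three spindles are bare: left (149,215), mid (253,181) and right (345,188). The sprayer still sits on its pad at about (278,265). I'll measure the spindles, sprayer, pad and tamales in enlarged crops.

```bash
python3 - <<'E'
from h import *
im=cv2.imread('pics/t16.png')
def crop(x0,y0,w,h,s): return cv2.resize(im[y0:y0+h,x0:x0+w],None,fx=s,fy=s,interpolation=cv2.INTER_CUBIC)
a=np.hstack([crop(120,188,60,60,4),crop(224,152,60,60,4),crop(313,160,60,60,4)])
cv2.imwrite('pics/sp.png',a)
cv2.imwrite('pics/spr.png',crop(245,232,70,70,8))
cv2.imwrite('pics/tam.png',crop(100,200,200,110,4))
E
```

```text
(no output)
```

View pics/sp.png

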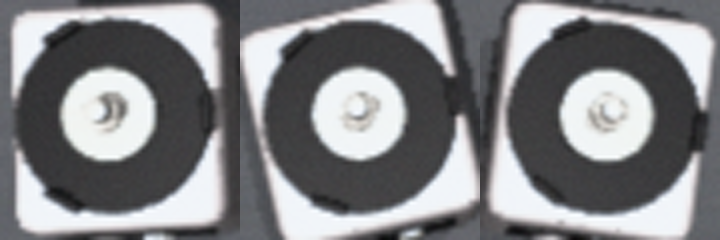

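View pics/spr.png

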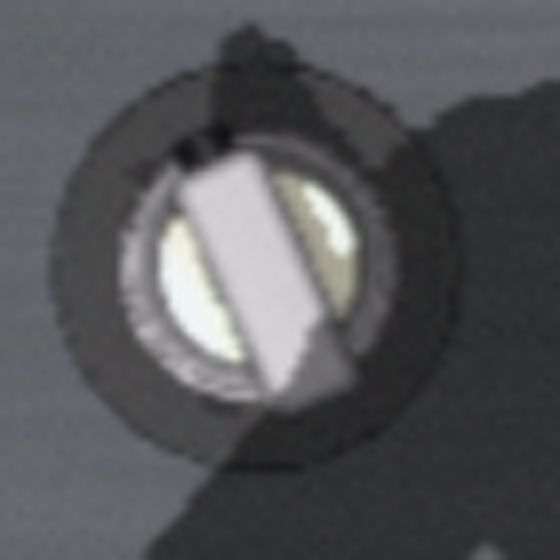

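View pics/tam.png

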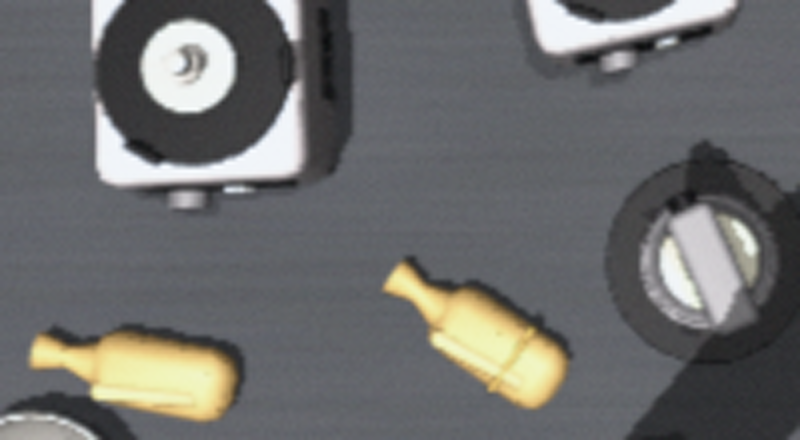

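```bash
python3 - <<'E'
from h import *
im=snap('top')
def U(x,y,x0,y0,s): return x0+(x+.5)/s-.5, y0+(y+.5)/s-.5
for n,x,y,x0,y0 in [('L',108,114,120,188),('M',119,113,224,152),('R',126,114,313,160)]:
    print(n,'seat',atz(im,*U(x,y,x0,y0,4),.150).round(4))
for n,x,y,x0,y0 in [('L',100,110,120,188),('M',117,106,224,152),('R',131,108,313,160)]:
    print(n,'tip',atz(im,*U(x,y,x0,y0,4),.184).round(4))
print('foot',atz(im,*U(257,270,245,232,8),.020).round(4)); print('pad',atz(im,*U(254,265,245,232,8),.006).round(4))
w=np.array([atz(im,*U(x,y,245,232,8),.168)[:2] for x,y in [(180,185),(250,148),(352,378),(282,402)]])
d=(w[0]+w[1]-w[2]-w[3])/2; print('head c',w.mean(0).round(4),'len',np.linalg.norm(d),np.linalg.norm(w[0]-w[1]),np.linalg.norm(w[2]-w[3]),'yaw',np.degrees(np.arctan2(d[1],d[0])))
c=w.mean(0); u=d/np.linalg.norm(d); print('axis from head',c+.004*u)
for n,pts in [('tamA',[(30,350),(100,350),(240,370),(170,415),(95,395),(140,330),(220,345)]),('tamB',[(388,270),(440,330),(470,285),(565,365),(525,405),(430,340)])]:
    print(n,[list(atz(im,*U(x,y,100,200,4),.02)[:2].round(3)) for x,y in pts])
E
```

```text
L seat [0.5809 0.3402 0.15  ]
M seat [0.6691 0.0838 0.15  ]
R seat [ 0.6491 -0.1367  0.15  ]
L tip [0.5809 0.337  0.184 ]
M tip [0.6686 0.0838 0.184 ]
R tip [ 0.6485 -0.1353  0.184 ]
foot [0.46   0.0264 0.02  ]
pad [0.4614 0.0273 0.006 ]
head c [0.4606 0.0249] len 0.07238698614666239 0.023423308398268075 0.02182785899605944 yaw 24.582934107376687
axis from head [0.46422539 0.02652211]
tamA [[np.float64(0.404), np.float64(0.469)], [np.float64(0.404), np.float64(0.424)], [np.float64(0.391), np.float64(0.333)], [np.float64(0.362), np.float64(0.378)], [np.float64(0.375), np.float64(0.427)], [np.float64(0.417), np.float64(0.398)], [np.float64(0.407), np.float64(0.346)]]
tamB [[np.float64(0.456), np.float64(0.237)], [np.float64(0.416), np.float64(0.202)], [np.float64(0.446), np.float64(0.183)], [np.float64(0.393), np.float64(0.12)], [np.float64(0.368), np.float64(0.146)], [np.float64(0.41), np.float64(0.209)]]
```

Seats, tips and earlier grasps agree:

| Item | x | y |
|---|---|---|
| Left spindle | 0.580 | 0.339 |
| Mid spindle | 0.668 | 0.083 |
| Right spindle | 0.648 | -0.137 |
| Sprayer axis | ~0.462 | 0.027 |

The sprayer's yaw is 24.6° and the pad centre is (0.461, 0.027). Moving above the sprayer.

Emit:
jog_arm:
  travel:
    - [0.0027,0.0333,-0.005]
    - [0.0027,0.0333,-0.005]
    - [0.0027,0.0333,-0.005]
    - [0.0027,0.0333,-0.005]
    - [0.0027,0.0333,-0.005]
    - [0.0027,0.0333,-0.005]
    - [0.0027,0.0333,-0.005]
    - [0.0027,0.0333,-0.005]
    - [0.0027,0.0333,-0.005]
    - [0.0027,0.0333,-0.005]
    - [0.0027,0.0333,-0.005]
    - [0.0027,0.0333,-0.005]
    - [0,0,0]
    - [0,0,0]
  dr:
    - [0,0,0.034]
    - [0,0,0.034]
    - [0,0,0.034]
    - [0,0,0.034]
    - [0,0,0.034]
    - [0,0,0.034]
    - [0,0,0.034]
    - [0,0,0.034]
    - [0,0,0.034]
    - [0,0,0.034]
    - [0,0,0.034]
    - [0,0,0.034]
    - [0,0,0]
    - [0,0,0]
  jaw: 0.085

```text
time_s: 37.85
position: [0.4606, 0.0277, 0.255]
tool_rot: [[0.908, 0.419, -0.003], [0.419, -0.908, 0.0], [-0.002, -0.001, -1.0]]
ft_force: [0.4, -0.1, -0.2]
grip_width: 0.085
```

```bash
python3 - <<'E'
from h import *
st(); im=snap('wrist','w17.png')
u=np.array([np.cos(np.radians(24.6)),np.sin(np.radians(24.6))]); n=np.array([-u[1],u[0]]); c=np.array([.462,.0265])
for a,b in [(-.044,.015),(-.044,-.015),(.036,-.015),(.036,.015)]:
    print(proj(im,[*(c+a*u+b*n),.168]).round(1))
E
```

```text
t 37.85 p [0.4606 0.0277 0.255 ] yawY -65.23 z [-0.003  0.    -1.   ] q [-11.3  11.9  84.8  -0.   83.5  53.9] F [ 0.4 -0.1 -0.2] T [0.01 0.04 0.01] w 0.085
[261.2 266.1]
[295.5 266.2]
[297.7 174.9]
[259.9 174.8]
```

View pics/w17.png

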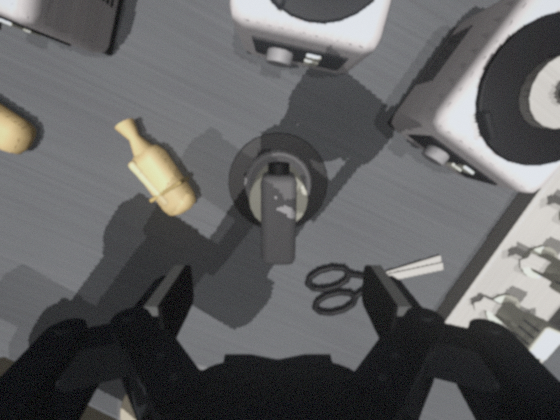

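The head spans (262..296, 172..264), within 2 px of the prediction, with the nozzle pointing image-up. This is the sprayer. Descending to grip its head.

Emit:
jog_arm:
  travel:
    - [0.0015,-0.001,-0.02]
    - [0,0,-0.02]
    - [0,0,-0.02]
    - [0,0,-0.02]
    - [0,0,-0.02]
    - [0,0,-0.01]
    - [0,0,-0.005]
    - [0,0,0]
    - [0,0,0]
    - [0,0,0]
  dr:
    - [0,0,0]
    - [0,0,0]
    - [0,0,0]
    - [0,0,0]
    - [0,0,0]
    - [0,0,0]
    - [0,0,0]
    - [0,0,0]
    - [0,0,0]
    - [0,0,0]

```text
time_s: 38.73
position: [0.4632, 0.0249, 0.1418]
tool_rot: [[0.91, 0.416, 0.001], [0.416, -0.91, -0.0], [0.001, 0.001, -1.0]]
ft_force: [-0.1, -0.8, 0.9]
grip_width: 0.0853
```

```bash
python3 - <<'E'
from h import *
st()
E
```

```text
t 38.73 p [0.4632 0.0249 0.1418] yawY -65.44 z [ 0.001 -0.    -1.   ] q [-11.6  18.7  95.9  -0.   65.3  53.8] F [-0.1 -0.8  0.9] T [ 0.01  0.02 -0.04] w 0.0853
```

Emit:
jog_arm:
  travel:
    - [-0.0006,0.0013,-0.003]
    - [0,0,-0.003]
    - [0,0,0]
    - [0,0,0]
  dr:
    - [0,0,0]
    - [0,0,0]
    - [0,0,0]
    - [0,0,0]

```text
time_s: 39.07
position: [0.4621, 0.0268, 0.1351]
tool_rot: [[0.909, 0.416, -0.0], [0.416, -0.909, 0.0], [-0.0, -0.0, -1.0]]
ft_force: [-1.5, -0.2, -0.3]
grip_width: 0.0848
```

Emit:
jog_arm:
  travel:
    - [0,0,0]
    - [0,0,0]
    - [0,0,0]
    - [0,0,0]
    - [0,0,0]
    - [0,0,0]
    - [0,0,0]
    - [0,0,0]
    - [0,0,0]
  dr:
    - [0,0,0]
    - [0,0,0]
    - [0,0,0]
    - [0,0,0]
    - [0,0,0]
    - [0,0,0]
    - [0,0,0]
    - [0,0,0]
    - [0,0,0]
  jaw: 0.026
  newtons: 50

```text
time_s: 39.82
position: [0.4621, 0.0268, 0.1352]
tool_rot: [[0.909, 0.416, 0.0], [0.416, -0.909, 0.0], [0.0, -0.0, -1.0]]
ft_force: [-1.2, 2.7, 4.6]
grip_width: 0.0294
```

```bash
python3 - <<'E'
from h import *
st(); snap('wrist','w18.png')
E
```

```text
t 39.82 p [0.4621 0.0268 0.1352] yawY -65.4 z [ 0.  0. -1.] q [-11.4  19.1  96.5   0.   64.3  54. ] F [-1.2  2.7  4.6] T [0.41 0.27 0.01] w 0.0294
```

View pics/w18.png

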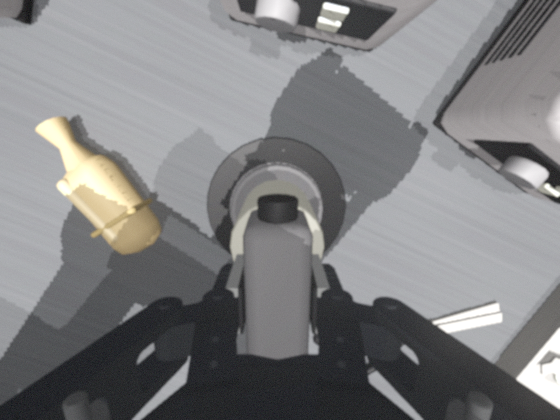

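Gripped. Lifting, turning the nozzle away from the mid spindle as it rises, then moving above the left spraying spot at (0.441, 0.297) with heading 17°.

Emit:
jog_arm:
  travel:
    - [0,0,0.008]
    - [0,0,0.018]
    - [0,0,0.02]
    - [0,0,0.02]
    - [0,0,0.025]
    - [0,0,0.025]
    - [0,0,0.025]
    - [0,0,0.02]
  dr:
    - [0,0,0]
    - [0,0,0.1]
    - [0,0,0.1]
    - [0,0,0.1]
    - [0,0,0.1]
    - [0,0,0]
    - [0,0,0]
    - [0,0,0]

```text
time_s: 40.53
position: [0.462, 0.0265, 0.298]
tool_rot: [[0.675, 0.737, 0.001], [0.737, -0.675, -0.001], [0.0, 0.001, -1.0]]
ft_force: [1.5, -0.3, -2.9]
grip_width: 0.0294
```

```bash
python3 - <<'E'
from h import *
st(); snap('scene','s19.png')
E
```

```text
t 40.53 p [0.462  0.0265 0.298 ] yawY -42.49 z [ 0.001 -0.001 -1.   ] q [-11.4  10.4  79.6  -0.   90.   31.1] F [ 1.5 -0.3 -2.9] T [-0.02 -0.04 -0.02] w 0.0294
```

View pics/s19.png

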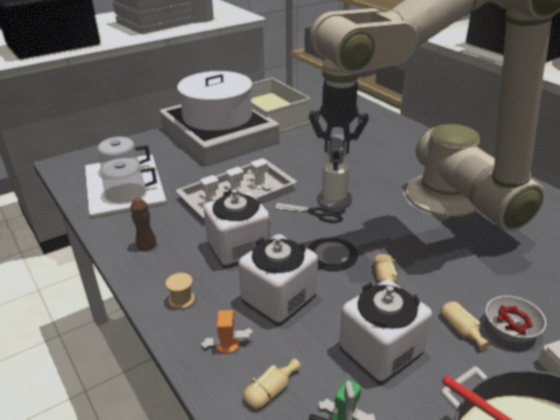

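The sprayer is in hand and off the pad. Moving over to the left spot.

Emit:
jog_arm:
  travel:
    - [-0.0021,0.027,0]
    - [-0.0021,0.027,0]
    - [-0.0021,0.027,0]
    - [-0.0021,0.027,0]
    - [-0.0021,0.027,0]
    - [-0.0021,0.027,0]
    - [-0.0021,0.027,0]
    - [-0.0021,0.027,0]
    - [-0.0021,0.027,0]
    - [-0.0021,0.027,0]
    - [0,0,0]
    - [0,0,0]
    - [0,0,0]
  dr:
    - [0,0,-0.0532]
    - [0,0,-0.0532]
    - [0,0,-0.0532]
    - [0,0,-0.0532]
    - [0,0,-0.0532]
    - [0,0,-0.0532]
    - [0,0,-0.0532]
    - [0,0,-0.0532]
    - [0,0,-0.0532]
    - [0,0,-0.0532]
    - [0,0,0]
    - [0,0,0]
    - [0,0,0]

```text
time_s: 41.67
position: [0.441, 0.2962, 0.2953]
tool_rot: [[0.956, 0.294, -0.001], [0.294, -0.956, -0.001], [-0.001, 0.001, -1.0]]
ft_force: [1.1, -0.5, -3.5]
grip_width: 0.0291
```

```bash
python3 - <<'E'
from h import *
s=st(); p=np.array(s['position']); R=np.array(s['tool_rot']); 
nz=p+R[:,0]*.045; S=np.array([.580,.339]); d=S-nz[:2]; print('noz',nz, 'dist',np.linalg.norm(d),'bearing',np.degrees(np.arctan2(d[1],d[0])),'from axis',np.degrees(np.arctan2(*(S-p[:2])[::-1])),'heading',np.degrees(np.arctan2(R[1,0],R[0,0])))
snap('wrist','w20.png')
E
```

```text
t 41.67 p [0.441  0.2962 0.2953] yawY -72.93 z [-0.001 -0.001 -1.   ] q [21.1 17.8 69.9 -0.  92.4 94. ] F [ 1.1 -0.5 -3.5] T [-0.1   0.02 -0.04] w 0.0291
noz [0.48404459 0.30936992 0.29524612] dist 0.10042599845013638 bearing 17.16016814725189 from axis 17.132344114846486 heading 17.07024945317965
```

View pics/w20.png

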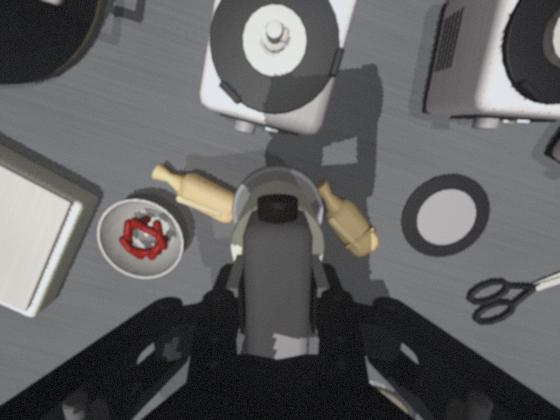

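The nozzle (278,208) lines up with the spindle (275,38), and the spot between the two tamales is free. Lowering to thread height (TCP 0.153).

Emit:
jog_arm:
  travel:
    - [0,0.0003,-0.02]
    - [0,0,-0.025]
    - [0,0,-0.025]
    - [0,0,-0.02]
    - [0,0,-0.015]
    - [0,0,-0.01]
    - [0,0,0]
    - [0,0,0]
  dr:
    - [0,0,0]
    - [0,0,0]
    - [0,0,0]
    - [0,0,0]
    - [0,0,0]
    - [0,0,0]
    - [0,0,0]
    - [0,0,0]

```text
time_s: 42.38
position: [0.4414, 0.2962, 0.1812]
tool_rot: [[0.956, 0.292, -0.0], [0.292, -0.956, -0.0], [-0.001, 0.0, -1.0]]
ft_force: [1.2, 0.7, -3.0]
grip_width: 0.0297
```

```bash
cat >> h.py <<'E'
def aim(S):
    s=st(); p=np.array(s['position']); R=np.array(s['tool_rot']); S=np.array(S)
    nz=p+R[:,0]*.045; d=S-nz[:2]; print('noz',nz.round(4),'z',(nz[2]+.0188).round(4),'dist',np.linalg.norm(d).round(4),'bearing',np.degrees(np.arctan2(d[1],d[0])).round(2),'heading',np.degrees(np.arctan2(R[1,0],R[0,0])).round(2))
E
python3 - <<'E'
from h import *
aim((.580,.339)); snap('wrist','w21.png'); snap('scene','s21.png')
E
```

```text
t 42.38 p [0.4414 0.2962 0.1812] yawY -73.02 z [-0. -0. -1.] q [21.1 22.4 82.1 -0.  75.5 94.1] F [ 1.2  0.7 -3. ] T [ 0.   -0.04 -0.01] w 0.0297
noz [0.4844 0.3093 0.1811] z 0.1999 dist 0.1001 bearing 17.25 heading 16.98
```

View pics/w21.png

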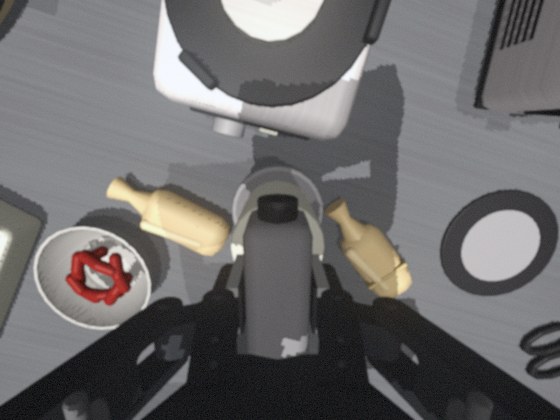

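Both tamales are clear of the foot. Final descent, then hold still for about 2 s.

Emit:
jog_arm:
  travel:
    - [0,0,-0.01]
    - [0,0,-0.009]
    - [0,0,-0.006]
    - [0,0,-0.003]
    - [0,0,0]
    - [0,0,0]
  dr:
    - [0,0,0]
    - [0,0,0]
    - [0,0,0]
    - [0,0,0]
    - [0,0,0]
    - [0,0,0]

```text
time_s: 42.98
position: [0.4413, 0.297, 0.1533]
tool_rot: [[0.956, 0.293, 0.0], [0.293, -0.956, 0.0], [0.0, 0.0, -1.0]]
ft_force: [1.0, -0.6, -3.2]
grip_width: 0.0289
```

```bash
python3 - <<'E'
from h import *
aim((.580,.339)); im=snap('scene'); cv2.imwrite('pics/s22.png',cv2.resize(im['color'][200:380,280:480,::-1],None,fx=3.5,fy=3.3,interpolation=cv2.INTER_CUBIC)); print(proj(im,(.58,.339,.172)))
E
```

```text
t 42.98 p [0.4413 0.297  0.1533] yawY -72.96 z [ 0.  0. -1.] q [21.2 24.1 84.5 -0.  71.4 94.1] F [ 1.  -0.6 -3.2] T [-0.04 -0.02 -0.02] w 0.0289
noz [0.4843 0.3102 0.1533] z 0.1721 dist 0.1 bearing 16.75 heading 17.04
[387.70706902 290.24111045]
```

View pics/s22.png

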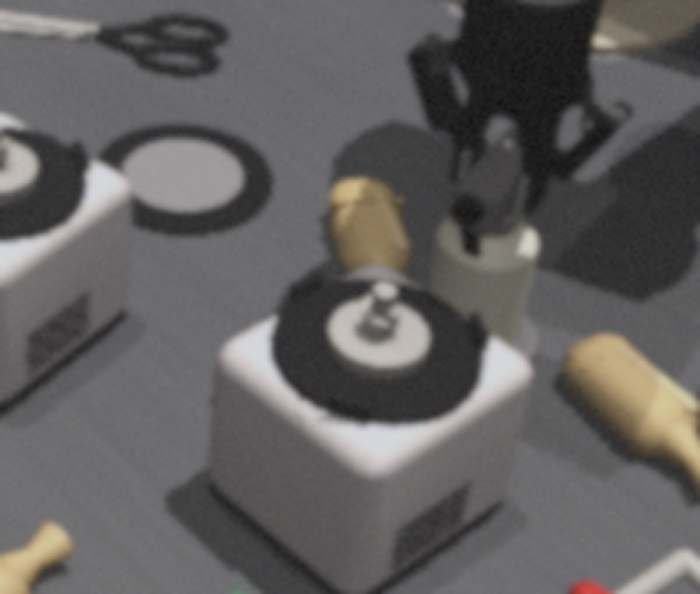

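The nozzle faces the left spindle: distance 0.100, height 0.172, heading error 0.3°. Holding.

Emit:
jog_arm:
  travel:
    - [0,0,0]
    - [0,0,0]
    - [0,0,0]
    - [0,0,0]
    - [0,0,0]
    - [0,0,0]
    - [0,0,0]
    - [0,0,0]
    - [0,0,0]
    - [0,0,0]
    - [0,0,0]
    - [0,0,0]
    - [0,0,0]
    - [0,0,0]
    - [0,0,0]
    - [0,0,0]
    - [0,0,0]
    - [0,0,0]
    - [0,0,0]
    - [0,0,0]
  dr:
    - [0,0,0]
    - [0,0,0]
    - [0,0,0]
    - [0,0,0]
    - [0,0,0]
    - [0,0,0]
    - [0,0,0]
    - [0,0,0]
    - [0,0,0]
    - [0,0,0]
    - [0,0,0]
    - [0,0,0]
    - [0,0,0]
    - [0,0,0]
    - [0,0,0]
    - [0,0,0]
    - [0,0,0]
    - [0,0,0]
    - [0,0,0]
    - [0,0,0]

```text
time_s: 44.7
position: [0.4411, 0.297, 0.1531]
tool_rot: [[0.956, 0.293, 0.0], [0.293, -0.956, 0.0], [0.0, -0.0, -1.0]]
ft_force: [-0.5, 0.3, -3.6]
grip_width: 0.0297
```

```bash
python3 - <<'E'
from h import *
aim((.580,.339))
im=snap('scene'); print(proj(im,(.4843,.3102,.1721)))
E
```

```text
t 44.7 p [0.4411 0.297  0.1531] yawY -72.96 z [ 0.  0. -1.] q [21.2 24.1 84.6  0.  71.3 94.1] F [-0.5  0.3 -3.6] T [0.01 0.04 0.01] w 0.0297
noz [0.4842 0.3102 0.1531] z 0.1719 dist 0.1001 bearing 16.75 heading 17.04
[411.80523436 263.88251139]
```

Emit:
jog_arm:
  travel:
    - [0,0,0]
    - [0,0,0]
    - [0,0,0]
    - [0,0,0]
    - [0,0,0]
    - [0,0,0]
    - [0,0,0]
    - [0,0,0]
    - [0,0,0.015]
    - [0,0,0.025]
    - [0,0,0.03]
    - [0,0,0.03]
    - [0,0,0.03]
    - [0,0,0.015]
    - [0,0,0]
  dr:
    - [0,0,0]
    - [0,0,0]
    - [0,0,0]
    - [0,0,0]
    - [0,0,0]
    - [0,0,0]
    - [0,0,0]
    - [0,0,0]
    - [0,0,0]
    - [0,0,0]
    - [0,0,0]
    - [0,0,0]
    - [0,0,0]
    - [0,0,0]
    - [0,0,0]

```text
time_s: 46.0
position: [0.442, 0.2974, 0.3017]
tool_rot: [[0.956, 0.293, 0.007], [0.293, -0.956, 0.003], [0.007, -0.001, -1.0]]
ft_force: [0.7, 0.6, -4.3]
grip_width: 0.0292
```

The left spindle held steady for about 2.4 s. The nozzle's projected pixel (412,264) matches the picture (414,263). Next is mid: spot (0.532, 0.133), heading -20°.

Emit:
jog_arm:
  travel:
    - [0.0113,-0.0206,0]
    - [0.0113,-0.0206,0]
    - [0.0113,-0.0206,0]
    - [0.0113,-0.0206,0]
    - [0.0113,-0.0206,0]
    - [0.0113,-0.0206,0]
    - [0.0113,-0.0206,0]
    - [0.0113,-0.0206,0]
    - [0,0,0]
    - [0,0,0]
    - [0,0,0]
  dr:
    - [0,0,-0.0807]
    - [0,0,-0.0807]
    - [0,0,-0.0807]
    - [0,0,-0.0807]
    - [0,0,-0.0807]
    - [0,0,-0.0807]
    - [0,0,-0.0807]
    - [0,0,-0.0807]
    - [0,0,0]
    - [0,0,0]
    - [0,0,0]

```text
time_s: 46.92
position: [0.5311, 0.1325, 0.297]
tool_rot: [[0.94, -0.34, -0.002], [-0.34, -0.94, 0.0], [-0.002, 0.0, -1.0]]
ft_force: [-0.1, -0.4, -3.9]
grip_width: 0.0295
```

```bash
python3 - <<'E'
from h import *
aim((.668,.083)); snap('wrist','w23.png')
E
```

```text
t 46.92 p [0.5311 0.1325 0.297 ] yawY -109.89 z [-0.002  0.    -1.   ] q [  1.6  19.4  67.2   0.   93.5 111.5] F [-0.1 -0.4 -3.9] T [0.01 0.01 0.03] w 0.0295
noz [0.5734 0.1172 0.2969] z 0.3157 dist 0.1006 bearing -19.87 heading -19.89
```

View pics/w23.png

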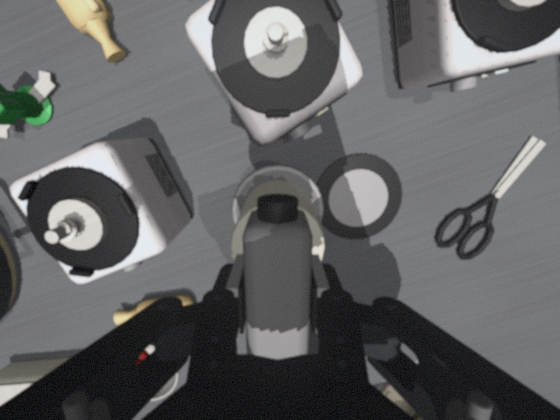

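Aligned: spindle (275,38), nozzle (278,208). The space below is free. Lowering.

Emit:
jog_arm:
  travel:
    - [0,0,-0.02]
    - [0,0,-0.025]
    - [0,0,-0.03]
    - [0,0,-0.025]
    - [0,0,-0.02]
    - [0,0,-0.015]
    - [0,0,-0.006]
    - [0,0,-0.002]
    - [0,0,0]
    - [0,0,0]
  dr:
    - [0,0,0]
    - [0,0,0]
    - [0,0,0]
    - [0,0,0]
    - [0,0,0]
    - [0,0,0]
    - [0,0,0]
    - [0,0,0]
    - [0,0,0]
    - [0,0,0]

```text
time_s: 47.8
position: [0.5319, 0.1325, 0.1561]
tool_rot: [[0.94, -0.341, 0.002], [-0.341, -0.94, 0.0], [0.002, -0.001, -1.0]]
ft_force: [0.1, -0.3, -2.7]
grip_width: 0.0289
```

```bash
python3 - <<'E'
from h import *
aim((.668,.083))
E
```

```text
t 47.8 p [0.5319 0.1325 0.1561] yawY -109.91 z [ 0.002  0.    -1.   ] q [  1.6  25.4  81.8   0.   72.8 111.5] F [ 0.1 -0.3 -2.7] T [-0.02 -0.02  0.05] w 0.0289
noz [0.5742 0.1172 0.1562] z 0.175 dist 0.0998 bearing -20.02 heading -19.91
```

Emit:
jog_arm:
  travel:
    - [0,0,-0.002]
    - [0,0,0]
    - [0,0,0]
    - [0,0,0]
    - [0,0,0]
    - [0,0,0]
    - [0,0,0]
    - [0,0,0]
    - [0,0,0]
    - [0,0,0]
    - [0,0,0]
    - [0,0,0]
    - [0,0,0]
    - [0,0,0]
    - [0,0,0]
    - [0,0,0]
    - [0,0,0]
    - [0,0,0]
    - [0,0,0]
    - [0,0,0]
  dr:
    - [0,0,0]
    - [0,0,0]
    - [0,0,0]
    - [0,0,0]
    - [0,0,0]
    - [0,0,0]
    - [0,0,0]
    - [0,0,0]
    - [0,0,0]
    - [0,0,0]
    - [0,0,0]
    - [0,0,0]
    - [0,0,0]
    - [0,0,0]
    - [0,0,0]
    - [0,0,0]
    - [0,0,0]
    - [0,0,0]
    - [0,0,0]
    - [0,0,0]

```text
time_s: 49.47
position: [0.5315, 0.1321, 0.1531]
tool_rot: [[0.94, -0.341, -0.0], [-0.341, -0.94, -0.0], [-0.0, 0.0, -1.0]]
ft_force: [-0.7, 0.0, -3.9]
grip_width: 0.0295
```

```bash
python3 - <<'E'
from h import *
aim((.668,.083)); im=snap('scene','s24.png'); print(proj(im,(.5742,.1172,.173)),proj(im,(.668,.083,.172)))
E
```

```text
t 49.47 p [0.5315 0.1321 0.1531] yawY -109.95 z [-0. -0. -1.] q [  1.6  25.5  82.   -0.   72.4 111.5] F [-0.7  0.  -3.9] T [-0.03 -0.03 -0.01] w 0.0295
noz [0.5738 0.1168 0.1531] z 0.1719 dist 0.1 bearing -19.74 heading -19.95
[319.96811118 232.87015694] [276.56576035 240.50730902]
```

Emit:
jog_arm:
  travel:
    - [0,0,0]
    - [0,0,0]
    - [0,0,0]
    - [0,0,0]
    - [0,0,0]
    - [0,0,0]
    - [0,0,0]
    - [0,0,0]
    - [0,0,0.015]
    - [0,0,0.025]
    - [0,0,0.03]
    - [0,0,0.03]
    - [0,0,0.03]
    - [0,0,0.015]
    - [0,0,0]
  dr:
    - [0,0,0]
    - [0,0,0]
    - [0,0,0]
    - [0,0,0]
    - [0,0,0]
    - [0,0,0]
    - [0,0,0]
    - [0,0,0]
    - [0,0,0]
    - [0,0,0]
    - [0,0,0]
    - [0,0,0]
    - [0,0,0]
    - [0,0,0]
    - [0,0,0]

```text
time_s: 50.77
position: [0.5324, 0.1323, 0.3018]
tool_rot: [[0.94, -0.341, 0.007], [-0.341, -0.94, 0.0], [0.007, -0.003, -1.0]]
ft_force: [0.3, -0.4, -4.2]
grip_width: 0.0291
```

View pics/s24.png

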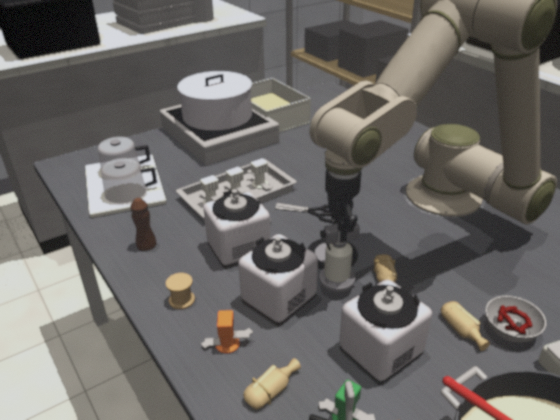

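The mid spindle held for about 2.3 s, with the nozzle at the predicted pixel. Now right: spot (0.503,-0.137), heading 0°.

Emit:
jog_arm:
  travel:
    - [-0.0029,-0.0269,0]
    - [-0.0029,-0.0269,0]
    - [-0.0029,-0.0269,0]
    - [-0.0029,-0.0269,0]
    - [-0.0029,-0.0269,0]
    - [-0.0029,-0.0269,0]
    - [-0.0029,-0.0269,0]
    - [-0.0029,-0.0269,0]
    - [-0.0029,-0.0269,0]
    - [-0.0029,-0.0269,0]
    - [0,0,0]
    - [0,0,0]
    - [0,0,0]
  dr:
    - [0,0,0.0348]
    - [0,0,0.0348]
    - [0,0,0.0348]
    - [0,0,0.0348]
    - [0,0,0.0348]
    - [0,0,0.0348]
    - [0,0,0.0348]
    - [0,0,0.0348]
    - [0,0,0.0348]
    - [0,0,0.0348]
    - [0,0,0]
    - [0,0,0]
    - [0,0,0]

```text
time_s: 51.85
position: [0.5023, -0.1364, 0.297]
tool_rot: [[1.0, -0.001, -0.002], [-0.001, -1.0, 0.001], [-0.002, -0.001, -1.0]]
ft_force: [0.5, 0.1, -3.8]
grip_width: 0.029
```

```bash
python3 - <<'E'
from h import *
aim((.648,-.137)); snap('wrist','w25.png')
E
```

```text
t 51.85 p [ 0.5023 -0.1364  0.297 ] yawY -90.04 z [-0.002  0.001 -1.   ] q [-28.2  16.6  71.4   0.   92.2  61.8] F [ 0.5  0.1 -3.8] T [ 0.01  0.01 -0.03] w 0.029
noz [ 0.5473 -0.1364  0.297 ] z 0.3158 dist 0.1007 bearing -0.34 heading -0.04
```

View pics/w25.png

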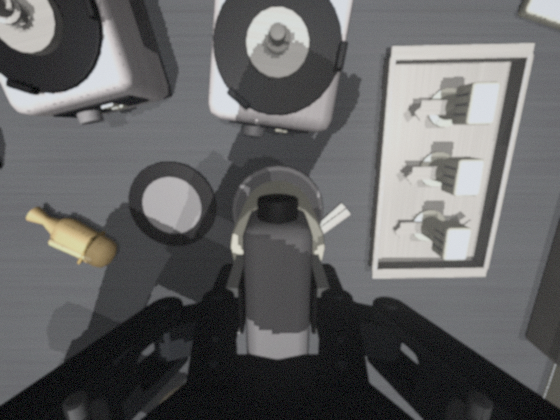

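Aligned: spindle (277,38), nozzle (278,208). The shears' tip lies flat at (335,218), below foot height (11 mm against 24 mm). Lowering.

Emit:
jog_arm:
  travel:
    - [0,0,-0.02]
    - [0,0,-0.025]
    - [0,0,-0.03]
    - [0,0,-0.025]
    - [0,0,-0.02]
    - [0,0,-0.015]
    - [0,0,-0.006]
    - [0,0,-0.004]
    - [0,0,0]
    - [0,0,0]
  dr:
    - [0,0,0]
    - [0,0,0]
    - [0,0,0]
    - [0,0,0]
    - [0,0,0]
    - [0,0,0]
    - [0,0,0]
    - [0,0,0]
    - [0,0,0]
    - [0,0,0]

```text
time_s: 52.73
position: [0.503, -0.1367, 0.1539]
tool_rot: [[1.0, 0.0, 0.001], [0.0, -1.0, -0.001], [0.001, 0.001, -1.0]]
ft_force: [1.3, -0.5, -3.5]
grip_width: 0.0291
```

```bash
python3 - <<'E'
from h import *
aim((.648,-.137))
E
```

```text
t 52.73 p [ 0.503  -0.1367  0.1539] yawY -89.98 z [ 0.001 -0.001 -1.   ] q [-28.2  23.   86.2   0.   70.7  61.8] F [ 1.3 -0.5 -3.5] T [-0.02 -0.01 -0.  ] w 0.0291
noz [ 0.548  -0.1367  0.154 ] z 0.1728 dist 0.1 bearing -0.18 heading 0.02
```

Emit:
jog_arm:
  travel:
    - [0,0,0]
    - [0,0,0]
    - [0,0,0]
    - [0,0,0]
    - [0,0,0]
    - [0,0,0]
    - [0,0,0]
    - [0,0,0]
    - [0,0,0]
    - [0,0,0]
    - [0,0,0]
    - [0,0,0]
    - [0,0,0]
    - [0,0,0]
    - [0,0,0]
    - [0,0,0]
    - [0,0,0]
    - [0,0,0]
    - [0,0,0]
    - [0,0,0]
  dr:
    - [0,0,0]
    - [0,0,0]
    - [0,0,0]
    - [0,0,0]
    - [0,0,0]
    - [0,0,0]
    - [0,0,0]
    - [0,0,0]
    - [0,0,0]
    - [0,0,0]
    - [0,0,0]
    - [0,0,0]
    - [0,0,0]
    - [0,0,0]
    - [0,0,0]
    - [0,0,0]
    - [0,0,0]
    - [0,0,0]
    - [0,0,0]
    - [0,0,0]

```text
time_s: 54.4
position: [0.5025, -0.1369, 0.1531]
tool_rot: [[1.0, -0.0, 0.0], [-0.0, -1.0, -0.0], [0.0, 0.0, -1.0]]
ft_force: [0.0, -0.3, -3.3]
grip_width: 0.0298
```

```bash
python3 - <<'E'
from h import *
aim((.648,-.137)); im=snap('scene','s26.png'); print(proj(im,(.5482,-.1368,.173)),proj(im,(.648,-.137,.172)))
E
```

```text
t 54.4 p [ 0.5025 -0.1369  0.1531] yawY -90.01 z [ 0. -0. -1.] q [-28.3  23.1  86.3  -0.   70.6  61.7] F [ 0.  -0.3 -3.3] T [-0.01 -0.05  0.01] w 0.0298
noz [ 0.5475 -0.1369  0.1531] z 0.1719 dist 0.1005 bearing -0.08 heading -0.01
[267.19648466 180.88267395] [233.62675367 193.3815703 ]
```

Emit:
jog_arm:
  travel:
    - [0,0,0]
    - [0,0,0]
    - [0,0,0]
    - [0,0,0]
    - [0,0,0]
    - [0,0,0]
    - [0,0,0]
    - [0,0,0]
  dr:
    - [0,0,0]
    - [0,0,0]
    - [0,0,0]
    - [0,0,0]
    - [0,0,0]
    - [0,0,0]
    - [0,0,0]
    - [0,0,0]

```text
time_s: 55.12
position: [0.5025, -0.1368, 0.1531]
tool_rot: [[1.0, -0.0, 0.0], [-0.0, -1.0, 0.0], [0.0, -0.0, -1.0]]
ft_force: [0.6, -0.1, -2.9]
grip_width: 0.0296
```

View pics/s26.png

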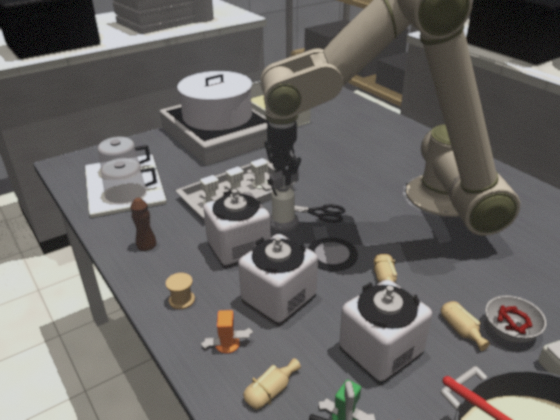

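All three are misted. Rising, then moving over the pad with heading -13°, between the mid and right cutters.

Emit:
jog_arm:
  travel:
    - [0,0,0.015]
    - [0,0,0.025]
    - [0,0,0.03]
    - [0,0,0.03]
    - [0,0,0.03]
    - [0,0,0.015]
    - [-0.0052,0.0205,0]
    - [-0.0052,0.0205,0]
    - [-0.0052,0.0205,0]
    - [-0.0052,0.0205,0]
    - [-0.0052,0.0205,0]
    - [-0.0052,0.0205,0]
    - [-0.0052,0.0205,0]
    - [-0.0052,0.0205,0]
    - [0,0,0]
    - [0,0,0]
    - [0,0,0]
  dr:
    - [0,0,0]
    - [0,0,0]
    - [0,0,0]
    - [0,0,0]
    - [0,0,0]
    - [0,0,0]
    - [0,0,-0.0284]
    - [0,0,-0.0284]
    - [0,0,-0.0284]
    - [0,0,-0.0284]
    - [0,0,-0.0284]
    - [0,0,-0.0284]
    - [0,0,-0.0284]
    - [0,0,-0.0284]
    - [0,0,0]
    - [0,0,0]
    - [0,0,0]

```text
time_s: 56.53
position: [0.4611, 0.0268, 0.2981]
tool_rot: [[0.974, -0.225, 0.0], [-0.225, -0.974, -0.0], [0.0, 0.0, -1.0]]
ft_force: [0.4, -0.1, -3.6]
grip_width: 0.0292
```

```bash
python3 - <<'E'
from h import *
st(); snap('wrist','w27.png'); snap('top','t27.png')
# pad centre from the earlier bare-pad wrist views
for fn in ['w25.png']: pass
E
```

```text
t 56.53 p [0.4611 0.0268 0.2981] yawY -103.0 z [ 0. -0. -1.] q [-11.4  10.3  79.7  -0.   90.   91.6] F [ 0.4 -0.1 -3.6] T [-0.03 -0.06 -0.04] w 0.0292
```

View pics/w27.png

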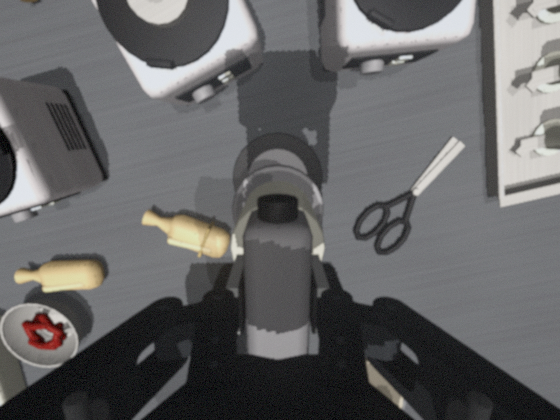

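View pics/t27.png

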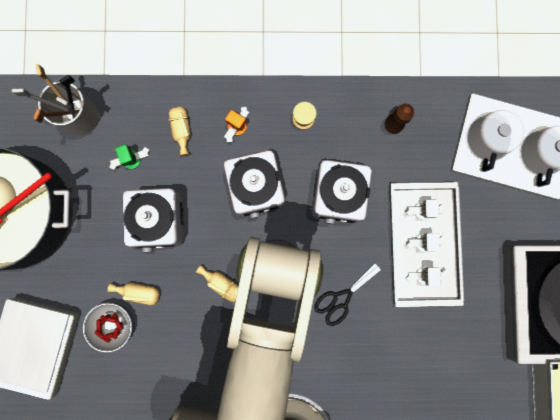

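The knives still stand in the tray and the tray has not moved. Lowering onto the pad at (0.4618, 0.027).

Emit:
jog_arm:
  travel:
    - [0.0006,0.0003,-0.02]
    - [0,0,-0.03]
    - [0,0,-0.03]
    - [0,0,-0.03]
    - [0,0,-0.02]
    - [0,0,-0.012]
    - [0,0,-0.006]
    - [0,0,0]
    - [0,0,0]
  dr:
    - [0,0,0]
    - [0,0,0]
    - [0,0,0]
    - [0,0,0]
    - [0,0,0]
    - [0,0,0]
    - [0,0,0]
    - [0,0,0]
    - [0,0,0]

```text
time_s: 57.38
position: [0.462, 0.027, 0.1506]
tool_rot: [[0.974, -0.226, 0.001], [-0.226, -0.974, -0.0], [0.001, 0.0, -1.0]]
ft_force: [-0.1, 0.4, -3.3]
grip_width: 0.0294
```

```bash
python3 - <<'E'
from h import *
st(); snap('wrist','w28.png')
E
```

```text
t 57.38 p [0.462  0.027  0.1506] yawY -103.06 z [ 0.001 -0.    -1.   ] q [-11.4  18.   95.2  -0.   66.7  91.7] F [-0.1  0.4 -3.3] T [ 0.04 -0.01  0.04] w 0.0294
```

View pics/w28.png

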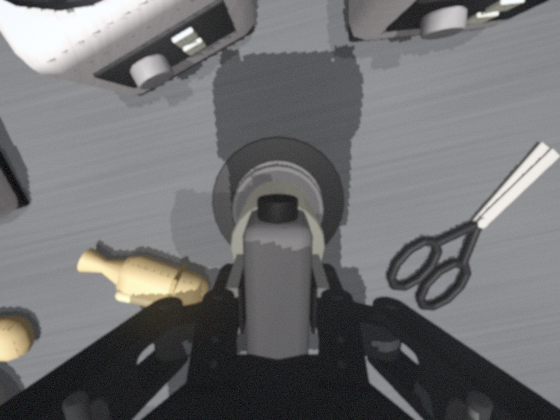

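The foot is centred over the pad: pad columns 213..343, foot 232..323, both centred at 278. Lowering to contact.

Emit:
jog_arm:
  travel:
    - [0,0,-0.006]
    - [0,0,-0.004]
    - [0,0,-0.002]
    - [0,0,-0.001]
    - [0,0,0]
    - [0,0,0]
  dr:
    - [0,0,0]
    - [0,0,0]
    - [0,0,0]
    - [0,0,0]
    - [0,0,0]
    - [0,0,0]

```text
time_s: 57.93
position: [0.4616, 0.0275, 0.1372]
tool_rot: [[0.974, -0.225, 0.0], [-0.225, -0.974, -0.0], [0.0, -0.0, -1.0]]
ft_force: [-0.8, 0.2, -3.6]
grip_width: 0.0293
```

```bash
python3 - <<'E'
from h import *
st()
E
```

```text
t 57.93 p [0.4616 0.0275 0.1372] yawY -103.03 z [ 0. -0. -1.] q [-11.3  18.9  96.4   0.   64.6  91.7] F [-0.8  0.2 -3.6] T [-0.02 -0.    0.02] w 0.0293
```

Emit:
jog_arm:
  travel:
    - [0,0,-0.001]
    - [0,0,-0.0007]
    - [0,0,-0.0005]
    - [0,0,0]
    - [0,0,0]
  dr:
    - [0,0,0]
    - [0,0,0]
    - [0,0,0]
    - [0,0,0]
    - [0,0,0]

```text
time_s: 58.35
position: [0.4616, 0.0275, 0.1352]
tool_rot: [[0.974, -0.225, 0.001], [-0.225, -0.974, -0.0], [0.001, -0.0, -1.0]]
ft_force: [-1.3, 0.3, 2.7]
grip_width: 0.0294
```

```bash
python3 - <<'E'
from h import *
st()
E
```

```text
t 58.35 p [0.4616 0.0275 0.1352] yawY -103.03 z [ 0.001 -0.    -1.   ] q [-11.3  19.1  96.6  -0.   64.3  91.7] F [-1.3  0.3  2.7] T [0.02 0.23 0.03] w 0.0294
```

Contact is at the same height as the original grasp (0.1352). Releasing and retreating upward.

Emit:
jog_arm:
  travel:
    - [0,0,0]
    - [0,0,0]
    - [0,0,0]
    - [0,0,0]
    - [0,0,0]
    - [0,0,0.01]
    - [0,0,0.02]
    - [0,0,0.03]
    - [0,0,0.03]
    - [0,0,0.03]
    - [0,0,0.03]
    - [0,0,0.02]
    - [0,0,0]
  dr:
    - [0,0,0]
    - [0,0,0]
    - [0,0,0]
    - [0,0,0]
    - [0,0,0]
    - [0,0,0]
    - [0,0,0]
    - [0,0,0]
    - [0,0,0]
    - [0,0,0]
    - [0,0,0]
    - [0,0,0]
    - [0,0,0]
  jaw: 0.085

```text
time_s: 59.43
position: [0.4627, 0.0273, 0.3089]
tool_rot: [[0.974, -0.225, 0.008], [-0.225, -0.974, -0.002], [0.008, -0.0, -1.0]]
ft_force: [-0.9, -0.2, 0.5]
grip_width: 0.085
```

Emit:
jog_arm:
  travel:
    - [-0.005,-0.03,0.005]
    - [-0.005,-0.03,0.005]
    - [-0.005,-0.03,0.005]
    - [-0.005,-0.03,0.005]
    - [-0.005,-0.03,0.005]
    - [-0.005,-0.03,0.005]
    - [-0.005,-0.03,0.005]
    - [-0.005,-0.03,0.005]
    - [-0.005,-0.03,0.005]
    - [0,0,0]
    - [0,0,0]
    - [0,0,0]
  dr:
    - [0,0,0]
    - [0,0,0]
    - [0,0,0]
    - [0,0,0]
    - [0,0,0]
    - [0,0,0]
    - [0,0,0]
    - [0,0,0]
    - [0,0,0]
    - [0,0,0]
    - [0,0,0]
    - [0,0,0]

```text
time_s: 60.43
position: [0.4165, -0.2421, 0.3493]
tool_rot: [[0.974, -0.226, -0.001], [-0.226, -0.974, 0.001], [-0.001, -0.001, -1.0]]
ft_force: [0.2, 0.6, -2.0]
grip_width: 0.085
```

```bash
python3 - <<'E'
from h import *
st(); im=snap('top','t29.png'); snap('scene','s29.png')
cv2.imwrite('pics/spr2.png',cv2.resize(im['color'][220:310,240:320,::-1],None,fx=6,fy=6,interpolation=cv2.INTER_CUBIC))
E
```

```text
t 60.43 p [ 0.4165 -0.2421  0.3493] yawY -103.04 z [-0.001  0.001 -1.   ] q [-44.3  11.3  70.2   0.   98.6  58.7] F [ 0.2  0.6 -2. ] T [0.01 0.01 0.02] w 0.085
```

View pics/t29.png

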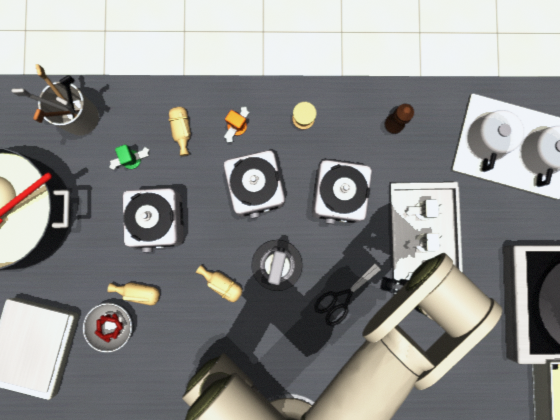

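View pics/s29.png

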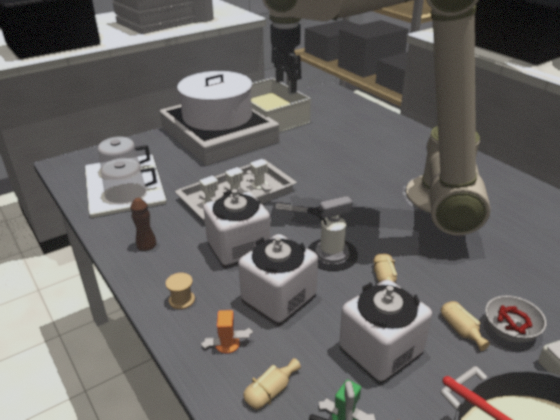

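View pics/spr2.png

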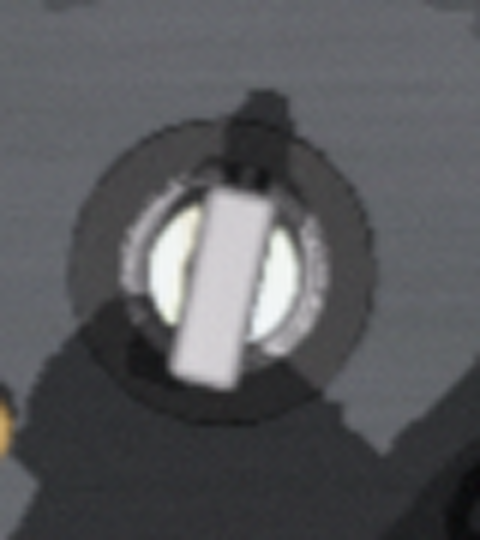

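The sprayer stands centred on its pad: foot centre (225,272) against pad centre (222,271) in the 6x crop, about 1.3 mm apart. The knives are upright in the tray, the bystanders are unmoved and the arm is clear. Handing in.

```bash
python3 - <<'E'
from h import *
print(close_job())
E
```

```text
the job is handed in; nothing more can be done
None
```

I unscrewed all three knives, misted the three spindles and handed the job in at about 60 s of the 210 s.

- **Knives:** Each turned about 152° clockwise in a single grasp, with low forces, and lifted straight off. All three now stand upright in a row in the tray.
- **Misting:** I sprayed the left, mid and right spindles in that order. Each time the nozzle was worked out to be 0.100 m from the spindle axis, 0.172 m high and within 0.3° of straight. I held still for about 2.3 s or more at each.
- **Sprayer:** It is back upright on its pad, centred to about 1.3 mm. It now points between the mid and right cutters instead of in its original direction.

**Last checks:** The final pictures show the spindles bare, the tamales, shears and decoy knives where they were, and nothing touching the robot. The arm partly hid the near knife in the last top view. All three knives were seen standing in the top view just before the sprayer was put back. I saw no sign of the tray or sprayer being knocked, and no check failed.

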